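# Chute the hanger nuts into the narrow-necked jar

## Robot

A 7-joint arm with a two-finger parallel gripper is mounted at the origin on the work surface. World frame = base frame: x ahead of the robot, y to its left, z up, the work surface at z = 0. Lengths are in m, angles in rad, forces in N, time in s.
With the tool pointing down it reaches from about 0.425 to 0.875 m from the base axis. Payload 8.4 kg.
Tool frame: the origin (TCP) lies midway between the tips of the shut fingers; the grasp point (between the pads) lies 19 mm behind it; z points along the fingers, y is the direction in which the jaws open and shut (so a half turn about z gives the same grasp; the last joint's range is limited). The gripper opens to 87 mm and grips with 3 to 60 N. Pads are 19 mm wide; open, the fingers measure 117 mm over their backs; the gripper's body (75 mm by 190 mm) begins 51 mm behind the grasp point.
Start: joints at [1.109, 0.333, 0.04, 1.465, -0.013, 1.343, -0.059], TCP at [0.231, -0.608, 0.223] pointing down, gripper open.
Joint ranges: [-2.58, 2.58], [-0.38, 2.09], [-1.3, 1.39], [0.25, 2.4], [-1.5, 4.64], [0.08, 2.09], [-2.65, 2.65]. Speed limits (rad/s): [2.22, 2.22, 2.79, 2.79, 3.14, 3.14, 3.14].

## Interface

Orientations are given as a unit quaternion [x, y, z, w].
In Python, from cell import telemetry, get_image, camera_params, job gives the robot as it stands.
- The arm moves only by the tool play_rows, never from a script. Its argument "series" is a list of rows, each an object with "turn": the turn, a rotation vector about the tool's x, y, z in degrees, a list of three; "xyz": the shift along the tool's x, y, z in mm, a list of three; "fingers": the closure, from 0 (fully open) to 1 (shut). A call has 1 to 12 rows; each row shifts and turns the commanded pose from where the row before left it, along the tool's axes as they then stand; what a row does not reach is not made up. A row lasts 1/12 s, in which the tool goes at most 41.7 mm and 7.16 degrees, less where a joint would pass 70% of its speed; a pose out of reach is approached as far as the arm can. A call is refused whole if a number of a shift passes 41.7 or a number of a turn 7.16, either way. A call with a gripper value outside its range is refused whole. The fingers move at their own pace and stop on an object; the grip force is fixed at half the most. Time passes only in rows, so rows that do not move let the fingers close. It gives the time, the measured TCP pose, the force and the opening at its end, in the units of the state.
- telemetry.observe(): the state, without advancing time (a new reading comes with each control period).
- get_image(name): name is "side" or "top" or "wrist"; returns (picture, depth): 420x560x3 uint8, red, green, blue; 420x560 float32, m along the optical axis (not along the pixel's ray), 0 where there is no reading.
- camera_params(name): a dict with "K" (3x3 intrinsics, pixels), "xyz" and "attitude" of the camera in the world. Camera axes: x right, y down, z forward; pixel columns grow to the right and rows downward; lengths in m; the calibration is good to about 2 mm. A picture is of the moment at which its call begins: read the wrist's pose just before it. camera_params takes no time and is no camera call; for the wrist camera it gives the pose at the moment of the call.
- job.sign_off(): hands the job in, once; it reports no verdict.
The state is a dict: "time": time; "q": joint angles; "joint_velocities": joint speeds; "joint_torque": joint torques, N m; "eef_pos": TCP position; "tool_rot": TCP orientation; "ft_force": force on the tool from outside, world axes, zero at the start; "moment": the same for the moment, N m; "width": opening from 0.0 (shut) to 1.0 (fully open).
Only numpy, scipy, OpenCV 4.12 (cv2) and the standard library are available. Lean on these libraries where they do the work, as an engineer would, in place of code of your own. Each camera call takes 0.05 s, during which the arm holds its last target.

## Task

The four loose hanger nuts lying in the metal chute belong in the narrow-necked jar that is closed by a wooden lid with a knob. Take the lid off and set it on the bench, carry the chute over by its grip and tip it so that all four nuts slide through its open nose into the jar, then stand the empty chute flat on the bench and put the lid back on the jar, fully seated. Keep the jar upright and about where it is, and do not shift the other things on the bench.

Things in the scene. Friction and masses are not known exactly. Their poses are not given: they have to be found in the camera images.
- chute: Aluminium trough, 200 mm long (x), 31 mm wide (y), walls 22 mm high, 25 mm wide inside, floor 2 mm. Open at the nose (+x), closed at the tail. Origin: centre of the underside; z up. About 0.18 kg. Nuts on it begin to slide at a slope of 14 to 20 degrees, and under brisk acceleration.
- chute_nose (a point): Middle of the trough floor's edge at the open nose: 100 mm along +x from the chute's origin, 2 mm above its underside.
- chute_grip (a point): Point in the chute's wooden grip block, 52 mm above the underside at mid-length. The block is 30 mm (chute x) by 14 mm (chute y) and reaches from 26 to 72 mm above the underside; it stands on a 4 mm bridge, 30 mm long, across the walls (22 to 26 mm), under which the nuts pass.
- nut0: Dark steel hexagon nut, 19 mm across flats, 22 mm across corners, 10 mm thick, about 18 g; starts lying flat on the chute's floor, between the tail and the bridge. Origin: centre of its underside.
- nut1: Dark steel hexagon nut, 19 mm across flats, 22 mm across corners, 10 mm thick, about 18 g; starts lying flat on the chute's floor, between the tail and the bridge. Origin: centre of its underside.
- nut2: Dark steel hexagon nut, 19 mm across flats, 22 mm across corners, 10 mm thick, about 18 g; starts lying flat on the chute's floor, between the tail and the bridge. Origin: centre of its underside.
- nut3: Dark steel hexagon nut, 19 mm across flats, 22 mm across corners, 10 mm thick, about 18 g; starts lying flat on the chute's floor, between the bridge and the nose. Origin: centre of its underside.
- jar: White round jar, loose, about 0.8 kg: body 80 mm diameter up to 70 mm high, shoulder to 90 mm, then a straight neck 58 mm outside and 50 mm inside diameter up to the mouth at 110 mm. Base 6 mm, wall 4 mm. Origin: centre of its underside; z up.
- jar_mouth (a point): Centre of the jar's mouth, level with its rim, 110 mm above the jar's underside.
- lid: Loose wooden lid, 60 g: spigot 42 mm diameter, 8 mm high below; disc 66 mm diameter from 8 to 13 mm; round knob 18 mm diameter from 13 to 47 mm. Origin: centre of the spigot's underside, 102 mm above the jar's underside when seated (disc on the rim), as at the start. It can stand on its spigot.
- sealed_jar: Bystander, loose, 0.8 kg: white jar of the same shape, closed by a flat grey screw cap 66 mm diameter without a knob; 128 mm high in all. Origin: centre of its underside.
- brush_tub: Bystander, fixed: grey tub 88 mm diameter, 95 mm high, with three upright brushes reaching 220 mm above the bench, all within 30 mm of its axis. Origin: centre of its underside.
- cornice: Bystander, loose: strip of plaster moulding 200 mm (its x) by 50 mm (y), 37 mm high. Origin: centre of its underside.
- rosette: Bystander, loose: plaster rosette 80 mm diameter, 18 mm high. Origin: centre of its underside.
- putty_knife: Bystander, loose: putty knife 200 mm long (along its x, blade to +x), blade 45 mm wide, handle 18 mm high, lying beyond the jars. Origin: near the middle of its length, on its underside.
- tin: Bystander, loose: closed round tin 72 mm diameter, 85 mm high. Origin: centre of its underside.
- float: Bystander, loose: wooden plasterer's float 160 mm (x) by 75 mm (y), its handle up to 41 mm high. Origin: centre of its underside.
Not all that is in view belongs to the job. Several things have the shape of the lid; the one meant has the colours described above.

How it is judged:
On the way, in this order (a step that is already met when the one before it is completed fails the run):
1. the lid has been taken off and stands on the bench clear of the jar (height (world z) of lid below 0.06 m and horizontal distance between lid and jar_mouth above 0.075 m), for 0.1 s.
2. the chute's nose has been brought over the jar's mouth with all four nuts still in the chute (horizontal distance between chute_nose and jar_mouth below 0.06 m and height (world z) of chute_nose above 0.095 m and x of nut0 in the frame of chute between -0.11 and 0.11 m and y of nut0 in the frame of chute between -0.02 and 0.02 m and z of nut0 in the frame of chute between -0.006 and 0.022 m and x of nut1 in the frame of chute between -0.11 and 0.11 m and y of nut1 in the frame of chute between -0.02 and 0.02 m and z of nut1 in the frame of chute between -0.006 and 0.022 m and x of nut2 in the frame of chute between -0.11 and 0.11 m and y of nut2 in the frame of chute between -0.02 and 0.02 m and z of nut2 in the frame of chute between -0.006 and 0.022 m and x of nut3 in the frame of chute between -0.11 and 0.11 m and y of nut3 in the frame of chute between -0.02 and 0.02 m and z of nut3 in the frame of chute between -0.006 and 0.022 m), for 0.05 s.
3. all four nuts are inside the jar (z of nut0 in the frame of jar between 0 and 0.08 m and horizontal distance between each of nut0, nut1, nut2, nut3 and jar below 0.038 m and z of nut1 in the frame of jar between 0 and 0.08 m and z of nut2 in the frame of jar between 0 and 0.08 m and z of nut3 in the frame of jar between 0 and 0.08 m), for 0.2 s.
At the end, for the whole second after the job is handed in: All four nuts in the jar, which stands upright within 40 mm of its start; lid seated in its neck (10 mm off centre, 4 mm in height, 0.08 rad at most); chute flat on the bench on its underside (10 mm, 0.08 rad); all released and at rest (all of step 3 and angle between each of jar, chute's own z axis and vertical below 0.08 rad and distance of jar from where it was at the start of the episode below 0.04 m and z of lid in the frame of jar between 0.098 and 0.106 m and horizontal distance between lid and jar_mouth below 0.01 m and angle between the z axis of lid and the z axis of jar, either way round below 0.08 rad and angle between lid's own z axis and vertical below 0.5 rad and height (world z) of chute between -0.005 and 0.01 m and linear speed of each of chute, lid, jar below 0.02 m/s); the robot touches nothing.
It fails at once if the jar is tipped by more than 0.35 rad (angle between jar's own z axis and vertical above 0.35 rad).
It fails at once if a bystander is shifted by more than 30 mm (distance of any of sealed_jar, cornice, rosette, putty_knife, tin, float from where it was at the start of the episode above 0.03 m).
It also fails if it takes over 72 s, if anything falls off the work surface, if the arm or the gripper's body presses on something with over 40 N, if the wrist force passes 120 N, or if a joint passes its speed limit or range.

## Working session

There is one attempt and no reset: what is moved stays moved. The work goes in short steps, Python scripts to look and compute and a tool call to move; the robot and the scene stay as the last step left them, time stands still between calls to the robot, and variables do not carry over. Pictures are saved under pics/ and viewed, and the job is handed in when it is done.

Besides the shell and the picture viewer there is one more tool, called after "Request:" as name(argument=value, ...) on one line, values as JSON. play_rows: Moves the arm, as the interface text tells. Its arguments: {"type":"object","properties":{"series":{"type":"array"}},"required":["series"]}

```bash
mkdir -p pics; ls
python3 - <<'E'
from cell import telemetry, get_image, camera_params, job
import cv2,numpy as np
s=telemetry.observe();print(s)
for n in ["side","top","wrist"]:
    p=camera_params(n);print(n,p)
    im,d=get_image(n);cv2.imwrite(f"pics/{n}0.png",im[:,:,::-1]);np.savez(f"{n}0.npz",im=im,d=d,K=p["K"],x=p["xyz"],a=p["attitude"])
E
```

```text
pics
{'time': 0.0, 'q': array([ 1.1087918 ,  0.33387632,  0.0398941 ,  1.46626774, -0.01340028,
        1.34329027, -0.05850165]), 'joint_velocities': array([ 4.31445830e-04,  2.58893571e-05, -2.71681045e-04, -8.96251139e-04,
       -3.63745939e-04,  1.80822904e-03,  8.75449872e-04]), 'joint_torque': array([-3.49129677e-04, -6.56360936e+01,  1.33510653e+00, -4.03791368e+01,
       -5.98151190e-02,  4.51120106e-02,  1.70729054e-04]), 'eef_pos': array([ 0.23047973, -0.6072695 ,  0.22168363]), 'tool_rot': array([ 9.83594808e-01,  1.80390224e-01, -1.97023261e-04, -7.62726851e-04]), 'ft_force': array([ 0.46457124,  0.38820304, -1.35223181]), 'moment': array([-0.02456981, -0.00945372,  0.00794887]), 'width': 1.000329734939495}
side {'K': array([[421.23361126,   0.        , 276.83163365],
       [  0.        , 421.23361126, 214.18938052],
       [  0.        ,   0.        ,   1.        ]]), 'xyz': array([0.11479081, 0.45388535, 0.73682368]), 'attitude': array([-0.36309334,  0.8427741 , -0.36619364,  0.15426362])}
top {'K': array([[406.79496694,   0.        , 281.16564958],
       [  0.        , 406.79496694, 212.27502237],
       [  0.        ,   0.        ,   1.        ]]), 'xyz': array([ 0.47117416, -0.02991923,  1.18379293]), 'attitude': array([-0.69791823,  0.71382427, -0.03380196,  0.04714312])}
wrist {'K': array([[378.08913427,   0.        , 277.93654084],
       [  0.        , 378.08913427, 209.47577797],
       [  0.        ,   0.        ,   1.        ]]), 'xyz': array([ 0.30611537, -0.57745643,  0.38387217]), 'attitude': array([ 0.81390913, -0.56197734, -0.08440334,  0.12086969])}
```

View pics/top0.png

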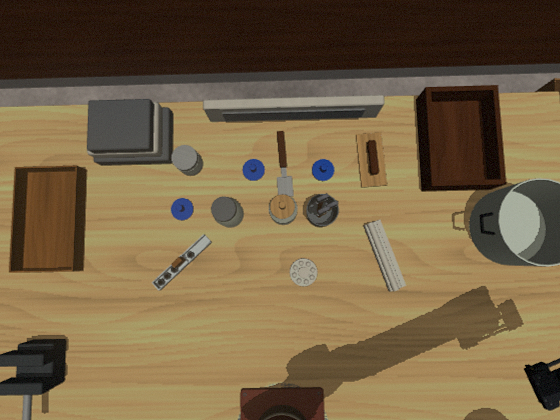

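View pics/side0.png

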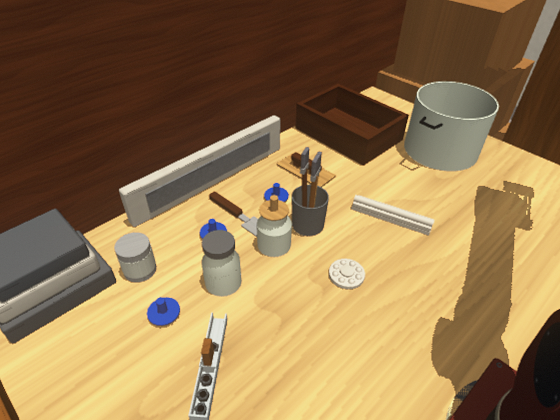

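View pics/wrist0.png

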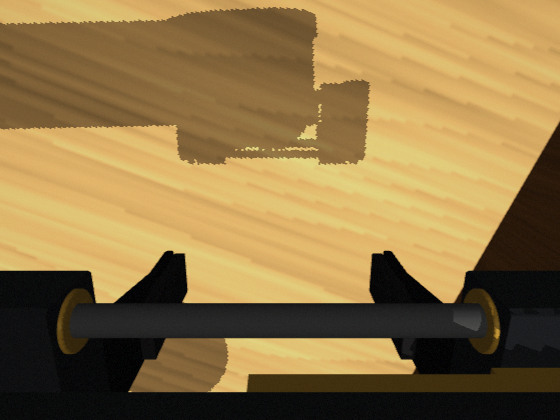

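The top view shows the wooden-lidded jar at px (283,208), the sealed jar at (228,210), the brush tub at (321,209), and the chute from tail (157,285) to nose (208,240). The blue-lid lookalikes are not part of the job. Next I measure.

```bash
cat > h.py <<'E'
import numpy as np,cv2
from scipy.spatial.transform import Rotation as R
class V: pass
def load(f):
    z=np.load(f);v=V();v.im=z["im"];v.d=z["d"];v.K=z["K"];v.x=z["x"];v.R=R.from_quat(z["a"]).as_matrix();return v
def grab(n,tag):
    from cell import get_image,camera_params
    p=camera_params(n);im,d=get_image(n)
    np.savez(f"{tag}.npz",im=im,d=d,K=p["K"],x=p["xyz"],a=p["attitude"]);cv2.imwrite(f"pics/{tag}.png",im[:,:,::-1]);return load(f"{tag}.npz")
def ray(v,uv):
    uv=np.atleast_2d(np.asarray(uv,float));c=np.c_[uv,np.ones(len(uv))]@np.linalg.inv(v.K).T
    return c@v.R.T
def plane(v,uv,z):
    r=ray(v,uv);return v.x+r*((z-v.x[2])/r[:,2])[:,None]
def pts(v):
    h,w=v.d.shape;u,vv=np.meshgrid(np.arange(w),np.arange(h))
    r=ray(v,np.c_[u.ravel(),vv.ravel()]);P=v.x+r*v.d.ravel()[:,None]
    P[v.d.ravel()==0]=np.nan;return P.reshape(h,w,3)
def proj(v,P):
    c=(np.atleast_2d(P)-v.x)@v.R;c=c@v.K.T;return c[:,:2]/c[:,2:]
def crop(v,x0,y0,x1,y1,s,f):
    cv2.imwrite(f,cv2.resize(v.im[y0:y1,x0:x1,::-1],None,fx=s,fy=s,interpolation=cv2.INTER_CUBIC))
E
python3 - <<'E'
from h import *
t=load("top0.npz");s=load("side0.npz")
crop(t,140,130,400,310,3,"pics/tc.png");crop(s,100,170,360,420,2.3,"pics/sc.png")
for v,n in((t,'top'),(s,'side')):
    P=pts(v);hsv=cv2.cvtColor(v.im,cv2.COLOR_RGB2HSV)
    b=P[...,2];print(n,"table z",np.nanmedian(b))
P=pts(t)
for nm,uv in dict(lidknob=(282,206),disc=(275,211),sealed=(228,210),tail=(157,285),nose=(208,240),grip=(177,264),tub=(310,216),ros=(303,272)).items(): print(nm,P[uv[1],uv[0]].round(4))
E
```

```text
top table z -0.0003879066605365633
side table z -0.00014402515015599082
lidknob [ 0.6066 -0.0141  0.1488]
disc [0.5983 0.0052 0.1138]
sealed [0.6022 0.128  0.1278]
tail [0.4052 0.3515 0.008 ]
nose [ 5.313e-01  2.062e-01 -2.000e-04]
grip [0.4642 0.2767 0.072 ]
tub [ 0.5943 -0.0929  0.0031]
ros [ 0.4337 -0.0676  0.017 ]
```

View pics/tc.png

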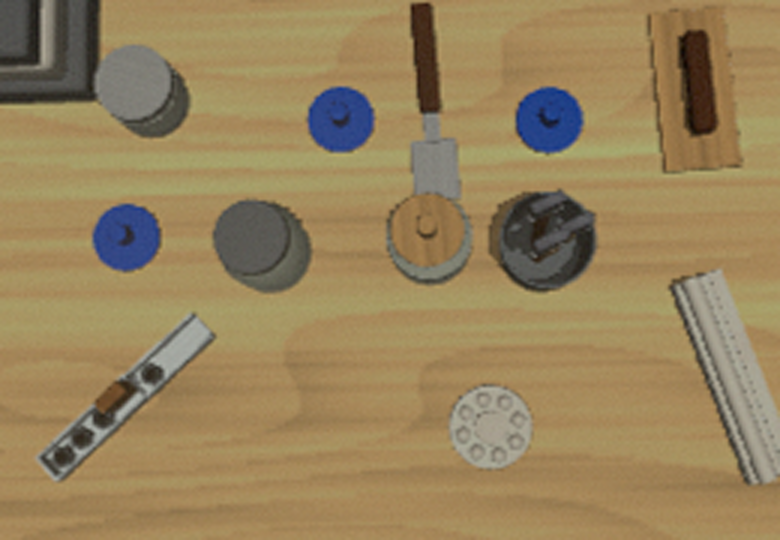

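View pics/sc.png

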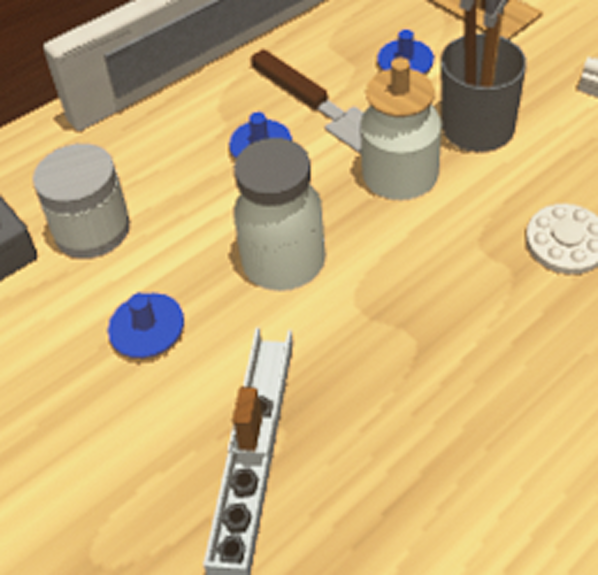

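The crops confirm the layout: three nuts on the tail side of the grip, one on the nose side, and the wooden knob at crop (427,225). Next I get exact positions from depth clusters.

Run:
```python
from h import *
for n in("top","side"):
    v=load(n+"0.npz");P=pts(v).reshape(-1,3);P=P[~np.isnan(P[:,0])]
    def sel(c,r,z0,z1): return P[(np.hypot(P[:,0]-c[0],P[:,1]-c[1])<r)&(P[:,2]>z0)&(P[:,2]<z1)]
    def mec(Q):
        (c,r)=cv2.minEnclosingCircle(Q[:,:2].astype(np.float32));return np.round(c,4),round(r,4),len(Q),np.round(np.median(Q[:,2]),4)
    print(n)
    print(" disc",mec(sel((.605,-.014),.045,.111,.12)))
    print(" knobtop",mec(sel((.605,-.014),.03,.145,.155)), sel((.605,-.014),.03,.145,.155)[:,:2].mean(0))
    print(" cap",mec(sel((.602,.128),.05,.122,.135)))
    print(" tub brushes",mec(sel((.605,-.11),.08,.16,.24)))
    g=sel((.46,.277),.04,.066,.078);print(" grip top",cv2.minAreaRect(g[:,:2].astype(np.float32)),len(g),g.mean(0))
    w=sel((.46,.277),.12,.017,.03);print(" walls",cv2.minAreaRect((w[:,:2]*1000).astype(np.float32)),len(w))
    print(" ros",mec(sel((.43,-.07),.07,.008,.025)))
    b=sel((.6,.02),.25,.003,.05)
```

```text
top
 disc (array([ 0.6103, -0.0144]), 0.0328, 416, np.float64(0.1149))
 knobtop (array([ 0.6106, -0.0142]), 0.0087, 37, np.float64(0.1489)) [ 0.61044284 -0.01420876]
 cap (array([0.6063, 0.1407]), 0.0331, 486, np.float64(0.1277))
 tub brushes (array([ 0.6002, -0.1228]), 0.0291, 213, np.float64(0.2093))
 grip top ((0.4699825346469879, 0.27844956517219543), (0.014081664383411407, 0.02972915582358837), 41.99322509765625) 62 [0.46938647 0.27828838 0.0712645 ]
 walls ((468.8829650878906, 279.1742248535156), (31.766557693481445, 197.46852111816406), 42.290653228759766) 218
 ros (array([ 0.4337, -0.0686]), 0.0397, 586, np.float64(0.0133))
side
 disc (array([ 0.6107, -0.0106]), 0.0337, 416, np.float64(0.1137))
 knobtop (array([ 0.6096, -0.0126]), 0.0099, 40, np.float64(0.1473)) [ 0.60974518 -0.01124266]
 cap (array([0.6078, 0.1442]), 0.0346, 671, np.float64(0.1268))
 tub brushes (array([ 0.5989, -0.1197]), 0.0294, 420, np.float64(0.194))
 grip top ((0.46943199634552, 0.2808525562286377), (0.013798149302601814, 0.030505292117595673), 43.0476188659668) 140 [0.46840426 0.28190611 0.07055045]
 walls ((469.8359069824219, 281.2892761230469), (31.651405334472656, 200.85003662109375), 42.2419548034668) 533
 ros (array([ 0.4338, -0.0658]), 0.0409, 789, np.float64(0.0117))
```

Request:
play_rows(series=[{"turn":[0,0,-6.9],"xyz":[0,0,-9],"fingers":0},{"turn":[0,0,-6.9],"xyz":[0,0,-9],"fingers":0},{"turn":[0,0,-6.9],"xyz":[0,0,-9],"fingers":0},{"turn":[0,0,-6.9],"xyz":[0,0,-9],"fingers":0},{"turn":[0,0,-6.9],"xyz":[0,0,-9],"fingers":0},{"turn":[0,0,-6.9],"xyz":[0,0,-9],"fingers":0},{"turn":[0,0,-6.9],"xyz":[0,0,-9],"fingers":0},{"turn":[0,0,-6.9],"xyz":[0,0,-9],"fingers":0},{"turn":[0,0,-6.9],"xyz":[0,0,-9],"fingers":0},{"turn":[0,0,-7.1],"xyz":[0,0,-9],"fingers":0}])

```text
time: 0.98
eef_pos: [0.2306, -0.6075, 0.3126]
tool_rot: [0.705, 0.709, 0.0, -0.0]
ft_force: [-0.4, -0.3, -0.7]
width: 1.0
```

Request:
play_rows(series=[{"turn":[0,0,0],"xyz":[15,10,0],"fingers":0},{"turn":[0,0,0],"xyz":[30,19,0],"fingers":0},{"turn":[0,0,0],"xyz":[30,19,0],"fingers":0},{"turn":[0,0,0],"xyz":[30,19,0],"fingers":0},{"turn":[0,0,0],"xyz":[30,19,0],"fingers":0},{"turn":[0,0,0],"xyz":[30,19,0],"fingers":0},{"turn":[0,0,0],"xyz":[30,19,0],"fingers":0},{"turn":[0,0,0],"xyz":[30,19,0],"fingers":0},{"turn":[0,0,0],"xyz":[30,19,0],"fingers":0},{"turn":[0,0,0],"xyz":[30,19,0],"fingers":0},{"turn":[0,0,0],"xyz":[30,19,0],"fingers":0},{"turn":[0,0,0],"xyz":[30,19,0],"fingers":0}])

```text
time: 1.98
eef_pos: [0.4502, -0.2611, 0.3125]
tool_rot: [0.707, 0.707, -0.0, 0.0]
ft_force: [1.0, 0.2, 1.0]
width: 0.998
```

```bash
cat > st.py <<'E'
from h import *
from cell import telemetry
s=telemetry.observe()
M=R.from_quat(s["tool_rot"]).as_matrix()
print("t",round(s["time"],2),"p",s["eef_pos"].round(4),"yaw",np.degrees(np.arctan2(M[1,0],M[0,0])).round(2),"z",M[:,2].round(3),"q",s["q"].round(2),"F",s["ft_force"].round(1),"w",round(s["width"],3))
E
python3 st.py
```

```text
t 1.98 p [ 0.4502 -0.2611  0.3125] yaw 89.98 z [-0. -0. -1.] q [ 0.84  0.06 -0.41  1.61  0.02  1.47  0.42] F [1.  0.2 1. ] w 0.998
```

Request:
play_rows(series=[{"turn":[0,0,0],"xyz":[30,19,0],"fingers":0},{"turn":[0,0,0],"xyz":[30,19,0],"fingers":0},{"turn":[0,0,0],"xyz":[30,19,0],"fingers":0},{"turn":[0,0,0],"xyz":[30,19,0],"fingers":0},{"turn":[0,0,0],"xyz":[30,19,0],"fingers":0},{"turn":[0,0,0],"xyz":[30,19,0],"fingers":0.2},{"turn":[0,0,0],"xyz":[30,19,0],"fingers":0.4},{"turn":[0,0,0],"xyz":[22,15,0],"fingers":0.4},{"turn":[0,0,0],"xyz":[15,12,20],"fingers":0.4},{"turn":[0,0,0],"xyz":[0,0,20],"fingers":0.4},{"turn":[0,0,0],"xyz":[0,0,20],"fingers":0.4},{"turn":[0,0,0],"xyz":[0,0,20],"fingers":0.4}])

```text
time: 2.98
eef_pos: [0.6098, -0.0152, 0.2312]
tool_rot: [0.707, 0.707, -0.0, -0.0]
ft_force: [-0.5, -0.3, 0.3]
width: 0.621
```

```bash
python3 - <<'E'
from h import *
v=grab("wrist","w1");P=pts(v).reshape(-1,3);P=P[~np.isnan(P[:,0])]
Q=P[(np.hypot(P[:,0]-.61,P[:,1]+.013)<.03)&(P[:,2]>.14)&(P[:,2]<.156)];print(cv2.minEnclosingCircle(Q[:,:2].astype(np.float32)),len(Q),np.median(Q[:,2]))
Q=P[(np.hypot(P[:,0]-.61,P[:,1]+.013)<.045)&(P[:,2]>.108)&(P[:,2]<.12)];print(cv2.minEnclosingCircle(Q[:,:2].astype(np.float32)),len(Q),np.median(Q[:,2]))
E
python3 st.py
```

```text
((0.6106323003768921, -0.012105947360396385), 0.009030379354953766) 564 0.14869251026699232
((0.6103248596191406, -0.012539328075945377), 0.03316377103328705) 4775 0.11494057340434072
t 3.03 p [ 0.6079 -0.0157  0.2269] yaw 90.02 z [-0.006  0.    -1.   ] q [ 0.45  0.31 -0.62  1.53  0.18  1.36 -0.18] F [-1.4  0.  -4.4] w 0.611
```

View pics/w1.png

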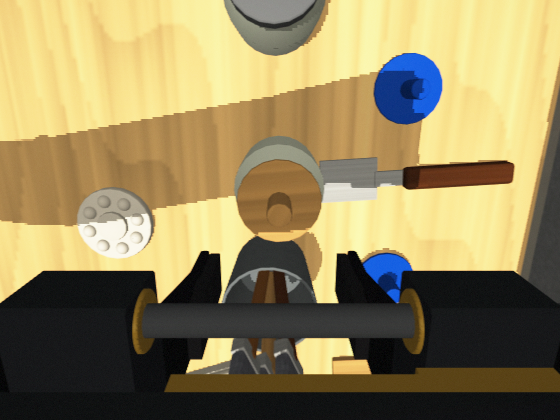

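The wrist view shows the wooden knob at px (279,208), centred on the jar, and the fingers are clear of the brushes. Wrist depth puts the knob at (0.6106, -0.0121), which agrees with the other views.

Request:
play_rows(series=[{"turn":[0,0,0],"xyz":[2,1,0],"fingers":0.4},{"turn":[0,0,0],"xyz":[0,0,0],"fingers":0.4}])

```text
time: 3.2
eef_pos: [0.611, -0.0134, 0.2333]
tool_rot: [0.707, 0.707, 0.0, -0.0]
ft_force: [0.6, -0.1, -0.1]
width: 0.607
```

```bash
python3 st.py
```

```text
t 3.2 p [ 0.611  -0.0134  0.2333] yaw 89.99 z [ 0.  0. -1.] q [ 0.45  0.31 -0.62  1.52  0.18  1.37 -0.19] F [ 0.6 -0.1 -0.1] w 0.607
```

Request:
play_rows(series=[{"turn":[0,0,0],"xyz":[0.5,0,10],"fingers":0.4},{"turn":[0,0,0],"xyz":[0,0,20],"fingers":0.4},{"turn":[0,0,0],"xyz":[0,0,25],"fingers":0.4},{"turn":[0,0,0],"xyz":[0,0,25],"fingers":0.4},{"turn":[0,0,0],"xyz":[0,0,15],"fingers":0.4},{"turn":[0,0,0],"xyz":[0,0,10],"fingers":0.4},{"turn":[0,0,0],"xyz":[0,0,7],"fingers":0.5},{"turn":[0,0,0],"xyz":[0,0,0],"fingers":1},{"turn":[0,0,0],"xyz":[0,0,0],"fingers":1},{"turn":[0,0,0],"xyz":[0,0,0],"fingers":1},{"turn":[0,0,0],"xyz":[0,0,0],"fingers":1},{"turn":[0,0,0],"xyz":[0,0,0],"fingers":1}])

```text
time: 4.2
eef_pos: [0.6113, -0.0132, 0.1215]
tool_rot: [0.707, 0.707, 0.0, 0.001]
ft_force: [1.2, 0.1, -0.1]
width: 0.238
```

```bash
python3 st.py
```

```text
t 4.2 p [ 0.6113 -0.0132  0.1215] yaw 89.98 z [ 0.001 -0.    -1.   ] q [ 0.43  0.39 -0.6   1.66  0.24  1.16 -0.23] F [ 1.2  0.1 -0.1] w 0.238
```

Request:
play_rows(series=[{"turn":[0,0,0],"xyz":[0,0,0],"fingers":1},{"turn":[0,0,0],"xyz":[0,0,0],"fingers":1},{"turn":[0,0,0],"xyz":[0,0,-4],"fingers":1},{"turn":[0,0,0],"xyz":[0,0,-6],"fingers":1},{"turn":[0,0,0],"xyz":[0,0,-10],"fingers":1},{"turn":[0,0,0],"xyz":[0,0,-16],"fingers":1},{"turn":[0,0,0],"xyz":[0,0,-16],"fingers":1},{"turn":[0,0,0],"xyz":[4,-8,-10],"fingers":1},{"turn":[0,0,0],"xyz":[10,-17,0],"fingers":1},{"turn":[0,0,0],"xyz":[13,-23,0],"fingers":1},{"turn":[0,0,0],"xyz":[15,-25,0],"fingers":1},{"turn":[0,0,0],"xyz":[13,-25,0],"fingers":1}])

```text
time: 5.2
eef_pos: [0.5112, 0.043, 0.1828]
tool_rot: [0.707, 0.707, 0.0, -0.0]
ft_force: [-0.4, 0.3, 0.6]
width: 0.196
```

Request:
play_rows(series=[{"turn":[0,0,0],"xyz":[13,-22,10],"fingers":1},{"turn":[0,0,0],"xyz":[10,-16,20],"fingers":1},{"turn":[0,0,0],"xyz":[5,-5,25],"fingers":1},{"turn":[0,0,0],"xyz":[0,0,25],"fingers":1},{"turn":[0,0,0],"xyz":[0,0,25],"fingers":1},{"turn":[0,0,0],"xyz":[0,0,20],"fingers":1},{"turn":[0,0,0],"xyz":[0,0,15],"fingers":1},{"turn":[0,0,0],"xyz":[0,0,10],"fingers":1},{"turn":[0,0,0],"xyz":[0,0,5],"fingers":1},{"turn":[0,0,0],"xyz":[0,0,0],"fingers":1}])

```text
time: 6.03
eef_pos: [0.4693, 0.0698, 0.0272]
tool_rot: [0.707, 0.707, -0.0, -0.0]
ft_force: [-0.1, 0.0, -0.3]
width: 0.195
```

```bash
python3 - <<'E'
from h import *
v=grab("side","s1")
P=pts(v).reshape(-1,3);P=P[~np.isnan(P[:,0])]
Q=P[(np.hypot(P[:,0]-.61,P[:,1]+.012)<.05)&(P[:,2]>.1)&(P[:,2]<.12)]
print("jar rim",cv2.minEnclosingCircle(Q[:,:2].astype(np.float32)),np.median(Q[:,2]))
crop(v,100,130,400,400,2,"pics/s1c.png")
E
python3 st.py
```

```text
jar rim ((0.6179227828979492, 0.0007396894507110119), 0.022479385137557983) 0.10723747258395233
t 6.08 p [0.4698 0.0699 0.0279] yaw 89.99 z [-0.  0. -1.] q [ 0.38  0.25 -0.68  2.06  0.21  0.89 -0.41] F [ 0.2  0.3 -0.4] w 0.194
```

View pics/s1c.png

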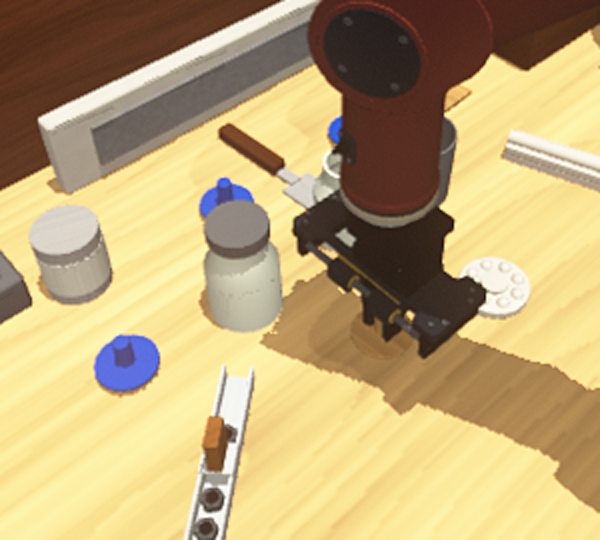

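The lid is held just above the bench, around crop px (385,335). The jar is open and still upright.

Request:
play_rows(series=[{"turn":[0,0,0],"xyz":[0,0,4],"fingers":1},{"turn":[0,0,0],"xyz":[0,0,3],"fingers":1},{"turn":[0,0,0],"xyz":[0,0,1],"fingers":1},{"turn":[0,0,0],"xyz":[0,0,0],"fingers":1}])

```text
time: 6.42
eef_pos: [0.4699, 0.0697, 0.0196]
tool_rot: [0.707, 0.707, 0.0, 0.0]
ft_force: [0.0, -0.7, -0.7]
width: 0.199
```

```bash
python3 st.py
```

```text
t 6.42 p [0.4699 0.0697 0.0196] yaw 89.98 z [ 0. -0. -1.] q [ 0.38  0.27 -0.68  2.07  0.22  0.88 -0.42] F [ 0.  -0.7 -0.7] w 0.199
```

Release (opening to about 45%), then retreat upward.

Request:
play_rows(series=[{"turn":[0,0,0],"xyz":[0,0,0],"fingers":0.55},{"turn":[0,0,0],"xyz":[0,0,0],"fingers":0.5},{"turn":[0,0,0],"xyz":[0,0,0],"fingers":0.5},{"turn":[0,0,0],"xyz":[0,0,0],"fingers":0.5},{"turn":[0,0,0],"xyz":[0,0,-10],"fingers":0.5},{"turn":[0,0,0],"xyz":[0,0,-20],"fingers":0.5},{"turn":[0,0,0],"xyz":[0,0,-30],"fingers":0.5},{"turn":[0,0,0],"xyz":[0,0,-35],"fingers":0.5},{"turn":[0,0,0],"xyz":[0,0,-35],"fingers":0.5},{"turn":[0,0,0],"xyz":[0,0,-35],"fingers":0.5},{"turn":[0,0,0],"xyz":[0,0,-35],"fingers":0.5},{"turn":[0,0,0],"xyz":[0,0,0],"fingers":0.5}])

```text
time: 7.42
eef_pos: [0.4727, 0.0709, 0.227]
tool_rot: [0.707, 0.707, 0.004, 0.004]
ft_force: [1.7, -0.4, 0.2]
width: 0.497
```

```bash
python3 - <<'E'
from h import *
v=grab("top","t1")
P=pts(v).reshape(-1,3);P=P[~np.isnan(P[:,0])]
def sel(c,r,z0,z1): return P[(np.hypot(P[:,0]-c[0],P[:,1]-c[1])<r)&(P[:,2]>z0)&(P[:,2]<z1)]
Q=sel((.61,-.012),.05,.1,.12)
print("jar rim",cv2.minEnclosingCircle(Q[:,:2].astype(np.float32)),np.median(Q[:,2]),len(Q))
Q=sel((.47,.07),.05,.008,.02);print("lid",cv2.minEnclosingCircle(Q[:,:2].astype(np.float32)),np.median(Q[:,2]),len(Q))
E
python3 st.py
```

```text
jar rim ((0.6103936433792114, -0.015326276421546936), 0.02909247577190399) 0.10959148879762814 109
lid ((0.47025394439697266, 0.05727311968803406), 0.02873350866138935) 0.012709106974715167 139
t 7.47 p [0.4718 0.0704 0.2238] yaw 90.0 z [ 0.007 -0.    -1.   ] q [ 0.47  0.01 -0.71  1.84  0.01  1.29 -0.24] F [ 0.1 -0.1 -0.9] w 0.502
```

View pics/t1.png

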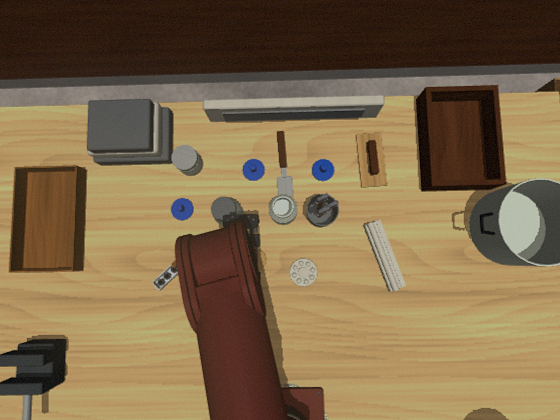

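Top view: the jar is open at px (283,208) and has not moved. The lid stands at about (0.47, 0.07), partly hidden by the arm. Next I work out the candidate pour poses.

```bash
cat > pose.py <<'E'
from h import *
def chuteR(yaw,th): return R.from_euler('z',yaw,degrees=True)*R.from_euler('y',th,degrees=True)
J=np.array([.6105,-.0135,.110])
# tool in chute: x_t=-x_c, y_t=+y_c, z_t=-z_c   (yaw_tool=yaw_c+180)
Rtc=R.from_matrix(np.array([[-1,0,0],[0,1,0],[0,0,-1]]).T)
def tcp(yaw,th,nose,zt=.033):
    C=chuteR(yaw,th);return nose+C.apply([-.1,0,zt-.002]),C*Rtc
def step(p0,R0,p1,R1):
    return (R0.inv().apply(p1-p0)*1000).round(1), np.degrees((R0.inv()*R1).as_rotvec()).round(2)
E
python3 - <<'E'
from pose import *
from cell import telemetry
s=telemetry.observe();p0=s["eef_pos"];R0=R.from_quat(s["tool_rot"])
for yaw in(-47.8,-70,-90,-20):
    C=chuteR(yaw,0).apply([1,0,0])
    n=J-C*.012+[0,0,.008]
    for th in (0,38):
        p,r=tcp(yaw,th,n);print(yaw,th,p.round(3),step(p0,R0,p,r))
E
```

```text
-47.8 0 [0.535 0.069 0.149] (array([-0.9, 63. , 75.3]), array([  0.38,   0.16, -42.2 ]))
-47.8 38 [0.562 0.04  0.204] (array([-30.8,  90.4,  20.5]), array([ 14.35,  36.4 , -40.5 ]))
-70 0 [0.572 0.092 0.149] (array([21.4, 99.9, 75.5]), array([  0.4 ,   0.08, -20.  ]))
-70 38 [0.586 0.054 0.204] (array([-16.5, 114. ,  20.6]), array([  7.02,  37.69, -19.13]))
-90 0 [0.61  0.098 0.149] (array([ 28.1, 138.2,  75.8]), array([ 0.4 ,  0.01, -0.  ]))
-90 38 [0.61  0.058 0.204] (array([-12.2, 138.6,  20.8]), array([ 0.39, 38.01,  0.13]))
-20 0 [0.505 0.025 0.149] (array([-45.6,  32.9,  75.1]), array([  0.34,   0.26, -70.  ]))
-20 38 [0.543 0.011 0.204] (array([-59.4,  71.2,  20.3]), array([ 23.51,  33.34, -67.19]))
```

Request:
play_rows(series=[{"turn":[0,0,0],"xyz":[-10,30,0],"fingers":0.5},{"turn":[0,0,0],"xyz":[-10,30,0],"fingers":0.5},{"turn":[0,0,0],"xyz":[-10,28,0],"fingers":0.5},{"turn":[0,0,-7],"xyz":[0,0,0],"fingers":0.5},{"turn":[0,0,-7],"xyz":[0,0,0],"fingers":0.5},{"turn":[0,0,-7],"xyz":[0,0,0],"fingers":0.5},{"turn":[0,0,-7],"xyz":[0,0,0],"fingers":0.5},{"turn":[0,0,-7],"xyz":[0,0,0],"fingers":0.5},{"turn":[0,0,-7.1],"xyz":[0,0,0],"fingers":0.5},{"turn":[0,7,0],"xyz":[0,0,0],"fingers":0.5},{"turn":[0,7,0],"xyz":[0,0,0],"fingers":0.5},{"turn":[0,7,0],"xyz":[0,0,0],"fingers":0.5}])

```text
time: 8.47
eef_pos: [0.5577, 0.0402, 0.2205]
tool_rot: [0.398, 0.899, 0.075, -0.168]
ft_force: [0.4, 0.4, -1.0]
width: 0.503
```

Request:
play_rows(series=[{"turn":[0,7,0],"xyz":[0,0,0],"fingers":0.5},{"turn":[0,7,0],"xyz":[0,0,0],"fingers":0.5},{"turn":[0,7,0],"xyz":[0,0,0],"fingers":0.5}])

```text
time: 8.72
eef_pos: [0.5581, 0.0391, 0.2197]
tool_rot: [0.379, 0.852, 0.147, -0.33]
ft_force: [0.9, 0.2, 0.1]
width: 0.501
```

```bash
python3 st.py
```

```text
t 8.72 p [0.5581 0.0391 0.2197] yaw 132.1 z [-0.451  0.501 -0.739] q [ 0.6   0.69 -0.74  1.29 -0.15  1.77  0.62] F [0.9 0.2 0.1] w 0.501
```

Request:
play_rows(series=[{"turn":[0,-7,0],"xyz":[0,0,0],"fingers":0.5},{"turn":[0,-7,0],"xyz":[0,0,0],"fingers":0.5},{"turn":[0,-7,0],"xyz":[0,0,0],"fingers":0.5},{"turn":[0,-7,0],"xyz":[0,0,0],"fingers":0.5},{"turn":[0,-7,0],"xyz":[0,0,0],"fingers":0.5},{"turn":[0,-7,0],"xyz":[0,0,0],"fingers":0.5},{"turn":[0,0,0],"xyz":[30,12,0],"fingers":0.4},{"turn":[0,0,0],"xyz":[30,12,0],"fingers":0.4},{"turn":[0,0,0],"xyz":[30,12,0],"fingers":0.4},{"turn":[0,0,0],"xyz":[30,12,0],"fingers":0.4},{"turn":[0,0,0],"xyz":[30,12,0],"fingers":0.4},{"turn":[0,0,0],"xyz":[30,12,0],"fingers":0.4}])

```text
time: 9.72
eef_pos: [0.4892, 0.2228, 0.2191]
tool_rot: [0.406, 0.914, -0.0, -0.0]
ft_force: [0.5, 0.3, 0.1]
width: 0.6
```

Request:
play_rows(series=[{"turn":[0,0,0],"xyz":[30,12,0],"fingers":0.4},{"turn":[0,0,0],"xyz":[26,11,0],"fingers":0.4},{"turn":[0,0,0],"xyz":[0,0,0],"fingers":0.4},{"turn":[0,0,0],"xyz":[0,0,0],"fingers":0.4}])

```text
time: 10.05
eef_pos: [0.4686, 0.2802, 0.2191]
tool_rot: [0.404, 0.915, -0.0, -0.001]
ft_force: [0.1, -1.5, 0.1]
width: 0.6
```

```bash
python3 st.py
python3 - <<'E'
from h import *
v=grab("wrist","w2");P=pts(v).reshape(-1,3);P=P[~np.isnan(P[:,0])]
def sel(c,r,z0,z1): return P[(np.hypot(P[:,0]-c[0],P[:,1]-c[1])<r)&(P[:,2]>z0)&(P[:,2]<z1)]
g=sel((.469,.28),.035,.067,.078);print(cv2.minAreaRect((g[:,:2]*1000).astype(np.float32)),len(g),np.median(g[:,2]))
w=sel((.469,.28),.12,.018,.024);print(cv2.minAreaRect((w[:,:2]*1000).astype(np.float32)),len(w))
E
python3 st.py
```

```text
t 10.05 p [0.4686 0.2802 0.2191] yaw 132.33 z [-0.001  0.    -1.   ] q [ 0.18  0.23 -0.91  1.69  0.19  1.32 -0.03] F [ 0.1 -1.5  0.1] w 0.6
((469.0332336425781, 280.41729736328125), (13.581404685974121, 29.885934829711914), 42.579952239990234) 559 0.07177519871703913
((469.4355773925781, 280.2124328613281), (31.041763305664062, 200.32357788085938), 42.14238739013672) 1242
t 10.1 p [0.4696 0.2786 0.219 ] yaw 132.18 z [-0.001 -0.    -1.   ] q [ 0.18  0.23 -0.91  1.69  0.19  1.32 -0.03] F [ 0.2 -0.4 -0.7] w 0.6
```

View pics/w2.png

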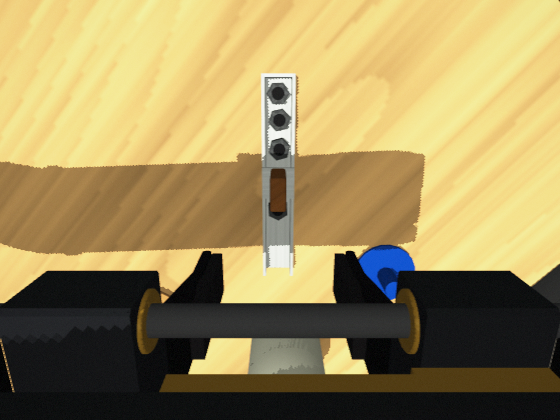

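Wrist view: the chute is aligned with the tool axes, with the grip at px (278,190), three nuts above it towards the tail and one below. The grip measures (0.469, 0.280), and the TCP is directly over it.

Request:
play_rows(series=[{"turn":[0,0,0],"xyz":[0,0,10],"fingers":0.4},{"turn":[0,0,0],"xyz":[0,0,25],"fingers":0.4},{"turn":[0,0,0],"xyz":[0,0,30],"fingers":0.4},{"turn":[0,0,0],"xyz":[0,0,30],"fingers":0.4},{"turn":[0,0,0],"xyz":[0,0,30],"fingers":0.4},{"turn":[0,0,0],"xyz":[0,0,25],"fingers":0.4},{"turn":[0,0,0],"xyz":[0,0,18],"fingers":0.4},{"turn":[0,0,0],"xyz":[0,0,10],"fingers":0.4},{"turn":[0,0,0],"xyz":[0,0,7],"fingers":0.45},{"turn":[0,0,0],"xyz":[0,0,0],"fingers":0.55},{"turn":[0,0,0],"xyz":[0,0,0],"fingers":0.65},{"turn":[0,0,0],"xyz":[0,0,0],"fingers":0.75}])

```text
time: 11.1
eef_pos: [0.4709, 0.2788, 0.0357]
tool_rot: [0.406, 0.914, 0.001, 0.001]
ft_force: [-0.6, -0.3, -0.1]
width: 0.407
```

Request:
play_rows(series=[{"turn":[0,0,0],"xyz":[0,0,0],"fingers":0.8},{"turn":[0,0,0],"xyz":[0,0,0],"fingers":0.84},{"turn":[0,0,0],"xyz":[0,0,0],"fingers":0.88},{"turn":[0,0,0],"xyz":[0,0,0],"fingers":1},{"turn":[0,0,0],"xyz":[0,0,0],"fingers":1},{"turn":[0,0,0],"xyz":[0,0,0],"fingers":1},{"turn":[0,0,0],"xyz":[0,0,0],"fingers":1}])

```text
time: 11.68
eef_pos: [0.4704, 0.2786, 0.035]
tool_rot: [0.406, 0.914, 0.0, 0.0]
ft_force: [-1.2, -2.4, 5.6]
width: 0.157
```

```bash
python3 st.py
```

```text
t 11.68 p [0.4704 0.2786 0.035 ] yaw 132.08 z [ 0. -0. -1.] q [ 0.08  0.43 -0.83  1.88  0.38  0.99 -0.18] F [-1.2 -2.4  5.6] w 0.157
```

Request:
play_rows(series=[{"turn":[0,0,0],"xyz":[0,0,-2],"fingers":1},{"turn":[0,0,0],"xyz":[0,0,-5],"fingers":1},{"turn":[0,-0.5,0],"xyz":[0,0,-9],"fingers":1},{"turn":[0,-0.5,0],"xyz":[0,0,-13],"fingers":1},{"turn":[0,-0.5,0],"xyz":[0,0,-16],"fingers":1},{"turn":[0,-0.5,0],"xyz":[0,0,-18],"fingers":1},{"turn":[0,-0.5,0],"xyz":[0,0,-18],"fingers":1},{"turn":[0,-0.5,0],"xyz":[0,0,-18],"fingers":1},{"turn":[0,-0.5,0],"xyz":[0,0,-18],"fingers":1},{"turn":[0,-0.5,0],"xyz":[0,0,-15],"fingers":1},{"turn":[0,-0.5,0],"xyz":[0,0,-10],"fingers":1},{"turn":[0,-0.5,0],"xyz":[0,0,-5],"fingers":1}])

```text
time: 12.68
eef_pos: [0.4669, 0.2833, 0.1837]
tool_rot: [0.405, 0.913, -0.017, 0.041]
ft_force: [-0.6, -0.3, -1.5]
width: 0.159
```

```bash
python3 st.py
python3 - <<'E'
from h import *
v=grab("side","s2");crop(v,100,150,360,420,2.2,"pics/s2c.png")
v=grab("wrist","w3")
E
```

```text
t 12.68 p [0.4669 0.2833 0.1837] yaw 132.1 z [ 0.061 -0.064 -0.996] q [ 0.1   0.24 -0.9   1.75  0.29  1.25 -0.14] F [-0.6 -0.3 -1.5] w 0.159
```

View pics/s2c.png

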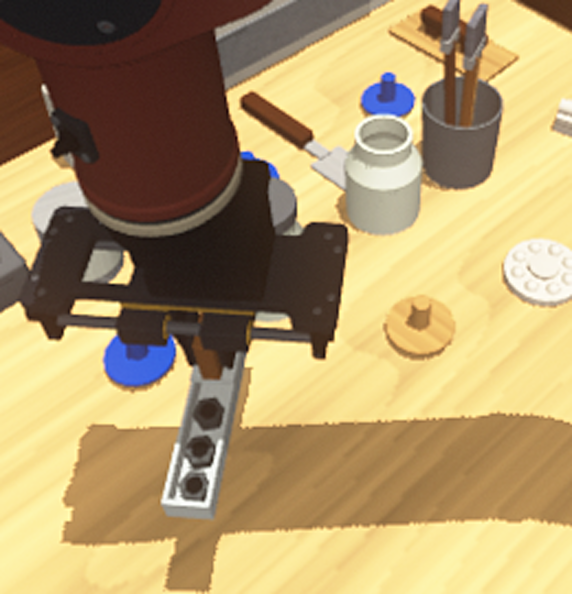

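View pics/w3.png

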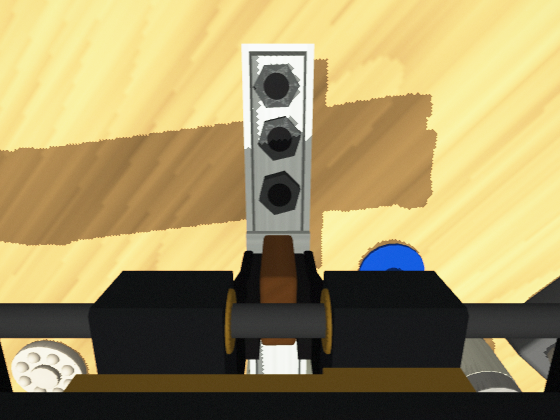

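The side crop shows the chute held with three nuts in view at the tail end, the lid standing at crop (420,325), and the jar open. Next I check how the chute sits in the hand and compute the carry.

Run:
```python
from pose import *
from cell import telemetry
v=load("w3.npz");P=pts(v);s=telemetry.observe();p0=s["eef_pos"];R0=R.from_quat(s["tool_rot"])
C=R0*Rtc.inv()
# points in chute-ish frame anchored at TCP
L=C.inv().apply(P.reshape(-1,3)-p0)+[.002,0,.035]
m=(L[:,0]<-.02)&(L[:,0]>-.12)&(abs(L[:,1])<.03)&(L[:,2]>.012)&(L[:,2]<.03)
w=L[m];print(cv2.minAreaRect((w[:,:2]*1000).astype(np.float32)),w.min(0).round(4))
wt=w[abs(abs(w[:,1])-.014)<.002]
print("walltop z vs x",[(x,np.percentile(wt[abs(wt[:,0]-x)<.006][:,2],70).round(4)) for x in(-.09,-.07,-.05)])
yaw=-47.8;d=chuteR(yaw,0).apply([1,0,0])
n=J-d*.012+[0,0,.03]
p,r=tcp(yaw,-5,n,.035);p=p+chuteR(yaw,-5).apply([.002,0,0]);print(p.round(4),step(p0,R0,p,r),(p-p0).round(4))
```

```text
((-60.03352355957031, 1.245981216430664), (31.164470672607422, 80.05940246582031), 89.93968963623047) [-0.1001 -0.0144  0.012 ]
walltop z vs x [(-0.09, np.float64(0.0236)), (-0.07, np.float64(0.0235)), (-0.05, np.float64(0.0236))]
[0.5349 0.0698 0.1643] (array([-201.7,  -92.4,   35.9]), array([ 0.07,  0.06, -0.07])) [ 0.0684 -0.2133 -0.0181]
```

Request:
play_rows(series=[{"turn":[0,0,0],"xyz":[-2.7,-1.2,0],"fingers":1},{"turn":[0,0,0],"xyz":[-6.4,-2.9,0],"fingers":1},{"turn":[0,0,0],"xyz":[-10.9,-5,0],"fingers":1},{"turn":[0,0,0],"xyz":[-15.5,-7,0],"fingers":1},{"turn":[0,0,0],"xyz":[-19,-8.7,0],"fingers":1},{"turn":[0,0,0],"xyz":[-22,-10,0],"fingers":1},{"turn":[0,0,0],"xyz":[-22,-10,0],"fingers":1},{"turn":[0,0,0],"xyz":[-22,-10,0],"fingers":1},{"turn":[0,0,0],"xyz":[-22,-10,0],"fingers":1},{"turn":[0,0,0],"xyz":[-18,-8.3,0],"fingers":1},{"turn":[0,0,0],"xyz":[-13.7,-6.2,0],"fingers":1},{"turn":[0,0,0],"xyz":[-10,-4.6,2],"fingers":1}])

```text
time: 13.78
eef_pos: [0.5278, 0.0869, 0.195]
tool_rot: [0.407, 0.912, -0.018, 0.04]
ft_force: [0.5, 0.7, -2.3]
width: 0.155
```

Request:
play_rows(series=[{"turn":[0,0,0],"xyz":[-7,-3.2,4],"fingers":1},{"turn":[0,0,0],"xyz":[-5,-2.4,7],"fingers":1},{"turn":[0,0,0],"xyz":[-3.5,-1.6,8],"fingers":1},{"turn":[0,0,0],"xyz":[-2,-1,6],"fingers":1},{"turn":[0,0,0],"xyz":[0,0,4],"fingers":1},{"turn":[0,0,0],"xyz":[0,0,2],"fingers":1},{"turn":[0,0,0],"xyz":[0,0,0],"fingers":1}])

```text
time: 14.37
eef_pos: [0.5345, 0.0701, 0.1655]
tool_rot: [0.405, 0.913, -0.018, 0.039]
ft_force: [0.2, -0.0, -2.4]
width: 0.158
```

```bash
python3 st.py
python3 - <<'E'
from h import *
v=grab("side","s3");crop(v,100,150,360,420,2.2,"pics/s3c.png")
v=grab("top","t3");crop(v,180,140,360,300,3.5,"pics/t3c.png")
E
python3 st.py
```

```text
t 14.37 p [0.5345 0.0701 0.1655] yaw 132.15 z [ 0.057 -0.064 -0.996] q [ 0.43  0.19 -0.76  1.82  0.23  1.16  0.32] F [ 0.2 -0.  -2.4] w 0.158
t 14.47 p [0.5349 0.0701 0.1663] yaw 132.13 z [ 0.059 -0.064 -0.996] q [ 0.43  0.18 -0.76  1.82  0.23  1.16  0.32] F [-1.4 -0.4 -2.5] w 0.156
```

View pics/s3c.png

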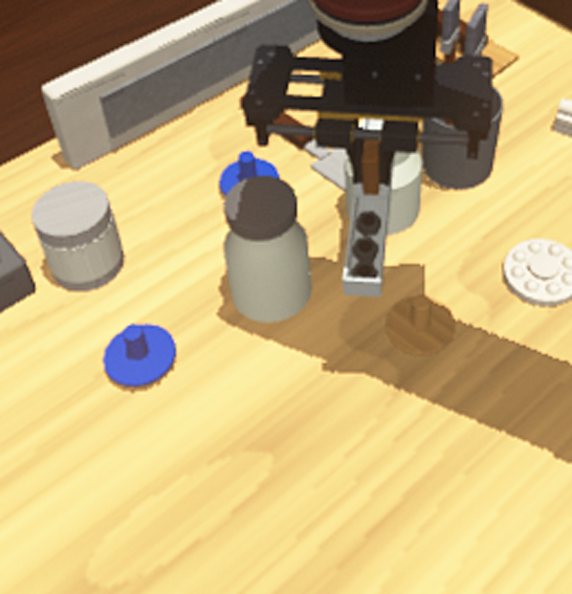

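View pics/t3c.png

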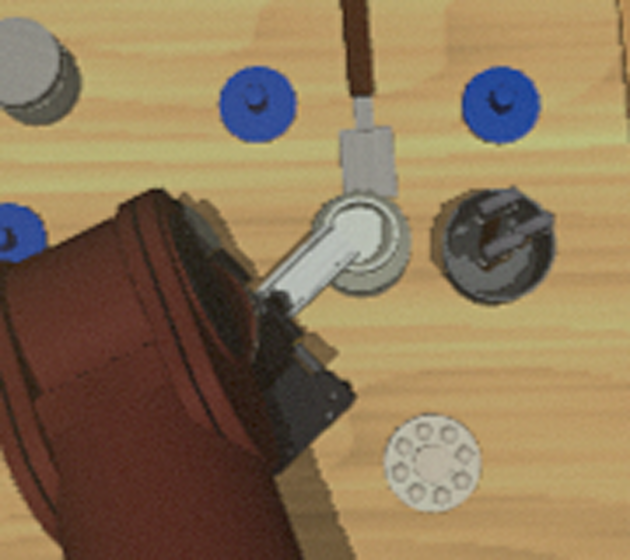

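The top crop shows the nose over the mouth at (360,235). The side crop shows the nuts still in the trough. Next I measure the nose and plan the tilt about it.

```bash
cat > pour.py <<'E'
from pose import *
from cell import telemetry
s=telemetry.observe();p0=s["eef_pos"];R0=R.from_quat(s["tool_rot"])
C=R0*Rtc.inv()
off=np.array([.002,0,.0337]) # tcp in chute frame
if __name__=="__main__":
    nose=p0+C.apply(np.array([.1,0,.002])-off);print("nose",nose.round(4),"rel J",(nose-J).round(4))
    v=load("t3.npz");P=pts(v).reshape(-1,3);P=P[~np.isnan(P[:,0])]
    L=C.inv().apply(P-p0)+off
    m=(L[:,0]>.03)&(L[:,0]<.12)&(abs(L[:,1])<.03)&(L[:,2]>-.004)&(L[:,2]<.03);w=L[m];print(w.min(0).round(4),w.max(0).round(4),len(w))
    Q=P[(np.hypot(P[:,0]-J[0],P[:,1]-J[1])<.033)&(abs(P[:,2]-.11)<.004)];print(cv2.minEnclosingCircle(Q[:,:2].astype(np.float32)))
    yaw=-47.8;d=chuteR(yaw,0).apply([1,0,0]);p,r=p0,R0
    for th,h,u in [(5,.018,.014),(12,.010,.014),(20,.008,.014),(28,.008,.013),(36,.008,.012),(43,.008,.012)]:
        n=J-d*u+[0,0,h];rr=chuteR(yaw,th);pp=n+rr.apply(off-np.array([.1,0,.002]));rt=rr*Rtc
        print(th,pp.round(4),*step(p,r,pp,rt));p,r=pp,rt
E
python3 pour.py
```

```text
nose [ 0.6022 -0.0044  0.1432] rel J [-0.0083  0.0091  0.0332]
[ 0.0306 -0.0162 -0.0036] [0.1003 0.0153 0.0232] 348
((0.6106791496276855, -0.01577942818403244), 0.028996651992201805)
5 [0.5374 0.0671 0.1681] [-4.  -0.1 -1.5] [ 0.01  9.99 -0.07]
12 [0.5411 0.063  0.1714] [-5.3  0.  -3.7] [0. 7. 0.]
20 [0.5465 0.0571 0.1813] [ -5.8  -0.  -11.4] [-0.  8. -0.]
28 [0.5536 0.0492 0.192 ] [ -6.3   0.  -13.7] [0. 8. 0.]
36 [0.5617 0.0403 0.2012] [ -6.2  -0.  -13.8] [ 0.  8. -0.]
43 [0.5688 0.0325 0.208 ] [ -4.6   0.  -11.7] [0. 7. 0.]
```

Request:
play_rows(series=[{"turn":[0,2.5,0],"xyz":[-1,0,-0.4],"fingers":1},{"turn":[0,2.5,0],"xyz":[-1,0,-0.4],"fingers":1},{"turn":[0,2.5,0],"xyz":[-1,0,-0.4],"fingers":1},{"turn":[0,2.5,0],"xyz":[-1,0,-0.4],"fingers":1},{"turn":[0,2.3,0],"xyz":[-1.8,0,-1.2],"fingers":1},{"turn":[0,2.3,0],"xyz":[-1.8,0,-1.2],"fingers":1},{"turn":[0,2.3,0],"xyz":[-1.8,0,-1.2],"fingers":1}])

```text
time: 15.05
eef_pos: [0.5419, 0.0623, 0.1714]
tool_rot: [0.404, 0.909, 0.043, -0.095]
ft_force: [-0.4, 1.5, -3.9]
width: 0.158
```

```bash
python3 st.py;python3 - <<'E'
from pour import *
nose=p0+C.apply(np.array([.1,0,.002])-off);print("nose rel J",(nose-J).round(4))
E
```

```text
t 15.05 p [0.5419 0.0623 0.1714] yaw 132.11 z [-0.138  0.154 -0.978] q [ 0.52  0.35 -0.74  1.65  0.05  1.33  0.52] F [-0.4  1.5 -3.9] w 0.158
nose rel J [-0.0086  0.0096  0.01  ]
```

Tracking exactly. Continue the tilt.

Request:
play_rows(series=[{"turn":[0,2,0],"xyz":[-1.4,0,-2.9],"fingers":1},{"turn":[0,2,0],"xyz":[-1.4,0,-2.9],"fingers":1},{"turn":[0,2,0],"xyz":[-1.5,0,-2.9],"fingers":1},{"turn":[0,2,0],"xyz":[-1.5,0,-2.9],"fingers":1},{"turn":[0,2,0],"xyz":[-1.6,0,-3.4],"fingers":1},{"turn":[0,2,0],"xyz":[-1.6,0,-3.4],"fingers":1},{"turn":[0,2,0],"xyz":[-1.6,0,-3.4],"fingers":1},{"turn":[0,2,0],"xyz":[-1.6,0,-3.4],"fingers":1},{"turn":[0,0,0],"xyz":[0,0,0],"fingers":1},{"turn":[0,0,0],"xyz":[0,0,0],"fingers":1},{"turn":[0,0,0],"xyz":[0,0,0],"fingers":1},{"turn":[0,0,0],"xyz":[0,0,0],"fingers":1}])

```text
time: 16.05
eef_pos: [0.5545, 0.0483, 0.1909]
tool_rot: [0.394, 0.887, 0.098, -0.22]
ft_force: [-0.4, 1.3, -2.5]
width: 0.157
```

```bash
python3 st.py;python3 - <<'E'
from pour import *
nose=p0+C.apply(np.array([.1,0,.002])-off);print("nose rel J",(nose-J).round(4))
v=grab("side","s4");a=v.im[150:420,100:360];b=grab("top","t4").im[140:275,180:360]
b=cv2.resize(b,None,fx=3,fy=3,interpolation=cv2.INTER_CUBIC)
cv2.imwrite("pics/t4c.png",b[:,:,::-1]);crop(v,150,150,360,320,3,"pics/s4c.png")
E
```

```text
t 16.05 p [0.5545 0.0483 0.1909] yaw 132.17 z [-0.313  0.346 -0.884] q [ 0.57  0.53 -0.72  1.46 -0.05  1.56  0.61] F [-0.4  1.3 -2.5] w 0.157
nose rel J [-0.0077  0.0086  0.0071]
```

View pics/s4c.png

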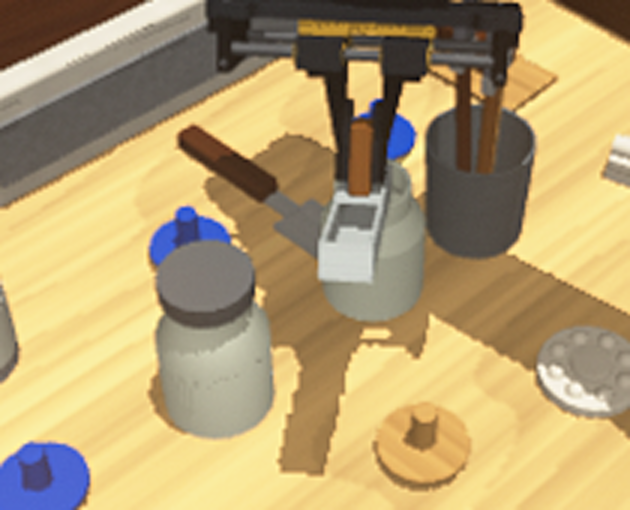

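View pics/t4c.png

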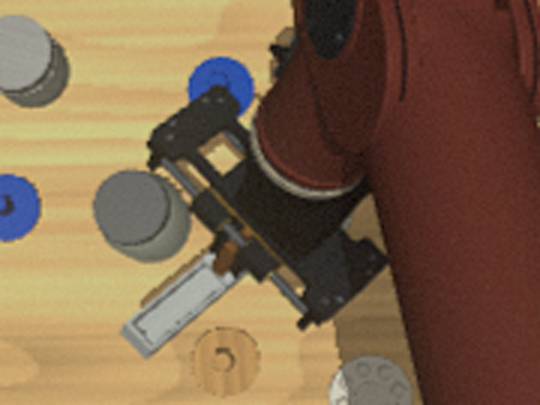

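The tail half of the trough is empty in the top crop around (180,305), so the nuts have slid down. I tilt further to make sure they all go in.

Request:
play_rows(series=[{"turn":[0,2.7,0],"xyz":[-2,0,-4.6],"fingers":1},{"turn":[0,2.7,0],"xyz":[-2,0,-4.6],"fingers":1},{"turn":[0,2.6,0],"xyz":[-2,0,-4.6],"fingers":1},{"turn":[0,2.4,0],"xyz":[-1.6,0,-3.9],"fingers":1},{"turn":[0,2.3,0],"xyz":[-1.5,0,-3.9],"fingers":1},{"turn":[0,2.3,0],"xyz":[-1.5,0,-3.9],"fingers":1},{"turn":[0,0,0],"xyz":[0,0,0],"fingers":1},{"turn":[0,0,0],"xyz":[0,0,0],"fingers":1},{"turn":[0,0,0],"xyz":[0,0,0],"fingers":1}])

```text
time: 16.9
eef_pos: [0.57, 0.0311, 0.2059]
tool_rot: [0.378, 0.851, 0.148, -0.334]
ft_force: [-0.3, 0.7, -1.6]
width: 0.154
```

```bash
python3 st.py;python3 - <<'E'
from pour import *
nose=p0+C.apply(np.array([.1,0,.002])-off);print("nose rel J",(nose-J).round(4))
E
```

```text
t 16.9 p [0.57   0.0311 0.2059] yaw 132.16 z [-0.456  0.504 -0.734] q [ 0.58  0.72 -0.71  1.26 -0.14  1.77  0.63] F [-0.3  0.7 -1.6] w 0.154
nose rel J [-0.0067  0.0073  0.006 ]
```

Request:
play_rows(series=[{"turn":[0,0,0],"xyz":[9,0,-10],"fingers":1},{"turn":[0,0,0],"xyz":[14,0,-15],"fingers":1},{"turn":[0,-7,0],"xyz":[10,0,-8],"fingers":1},{"turn":[0,-7,0],"xyz":[10,0,0],"fingers":1},{"turn":[0,-7,0],"xyz":[10,0,0],"fingers":1},{"turn":[0,-7,0],"xyz":[10,0,0],"fingers":1},{"turn":[0,-7,0],"xyz":[10,0,0],"fingers":1},{"turn":[0,-7,0],"xyz":[10,0,0],"fingers":1}])

```text
time: 17.57
eef_pos: [0.5382, 0.0671, 0.2736]
tool_rot: [0.405, 0.914, 0.003, -0.002]
ft_force: [0.5, 1.0, -1.2]
width: 0.158
```

```bash
python3 st.py;python3 - <<'E'
from pour import *
p=np.array([.470,.279,.12]);r=chuteR(-47.8,0)*Rtc
print(step(p0,R0,p,r),(p-p0).round(3))
v=grab("top","t5");crop(v,180,140,360,300,3.5,"pics/t5c.png")
v=grab("side","s5");crop(v,100,150,360,420,2.2,"pics/s5c.png")
E
```

```text
t 17.57 p [0.5382 0.0671 0.2736] yaw 132.16 z [-0.002  0.007 -1.   ] q [ 0.49  0.16 -0.77  1.62  0.1   1.41  0.45] F [ 0.5  1.  -1.2] w 0.158
(array([201.9,  91.2, 155.2]), array([ 0.2 , -0.37, -0.04])) [-0.068  0.212 -0.154]
```

View pics/t5c.png

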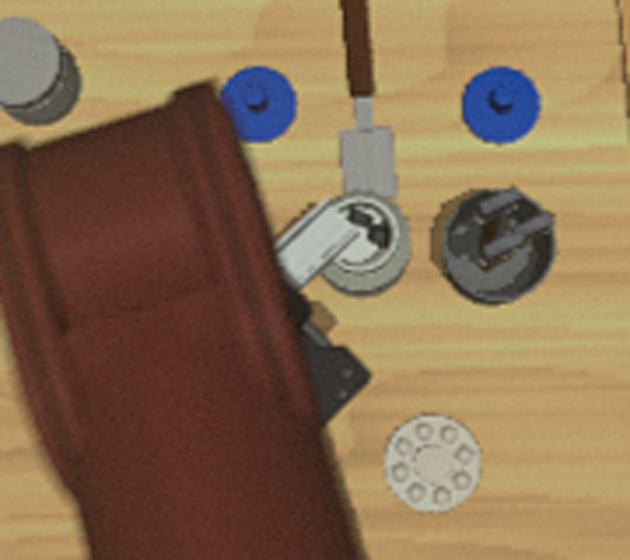

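View pics/s5c.png

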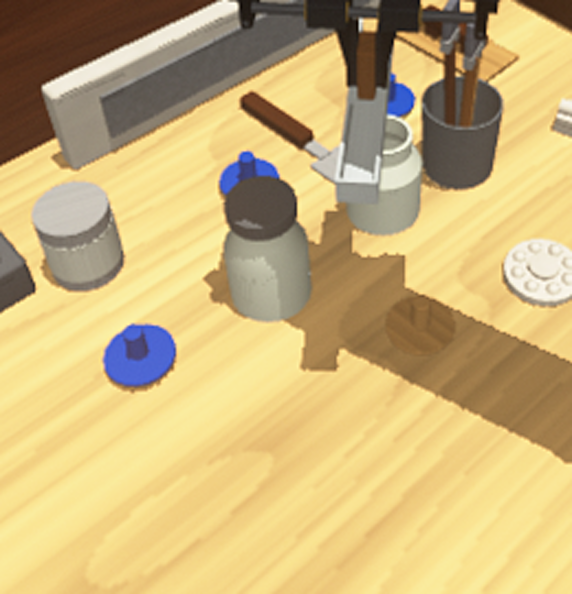

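The chute is empty in both views, and nuts are visible in the jar mouth in the top crop at (365,225). I carry the chute back to its free spot.

Request:
play_rows(series=[{"turn":[0,0,0],"xyz":[12,5,0],"fingers":1},{"turn":[0,0,0],"xyz":[25,11.3,0],"fingers":1},{"turn":[0,0,0],"xyz":[30,13.6,0],"fingers":1},{"turn":[0,0,0],"xyz":[30,13.6,0],"fingers":1},{"turn":[0,0,0],"xyz":[30,13.6,10],"fingers":1},{"turn":[0,0,0],"xyz":[30,13.6,20],"fingers":1},{"turn":[0,0,0],"xyz":[25,11.3,30],"fingers":1},{"turn":[0,0,0],"xyz":[14,6,30],"fingers":1},{"turn":[0,0,0],"xyz":[6,3,30],"fingers":1},{"turn":[0,0,0],"xyz":[0,0,25],"fingers":1},{"turn":[0,0,0],"xyz":[0,0,15],"fingers":1},{"turn":[0,0,0],"xyz":[0,0,0],"fingers":1}])

```text
time: 18.67
eef_pos: [0.4666, 0.2777, 0.1107]
tool_rot: [0.406, 0.914, 0.001, -0.01]
ft_force: [0.4, -1.1, -2.7]
width: 0.158
```

Request:
play_rows(series=[{"turn":[0,0,0],"xyz":[0,0,0],"fingers":1}])

```text
time: 18.75
eef_pos: [0.4684, 0.2786, 0.1138]
tool_rot: [0.406, 0.914, 0.003, -0.008]
ft_force: [-0.4, -0.2, -0.8]
width: 0.162
```

```bash
python3 st.py;python3 - <<'E'
from pour import *
p=np.array([.470,.279,.045]);r=chuteR(-47.8,0)*Rtc
print(step(p0,R0,p,r))
E
```

```text
t 18.75 p [0.4684 0.2786 0.1138] yaw 132.05 z [-0.013  0.012 -1.   ] q [ 0.14  0.33 -0.88  1.82  0.26  1.13 -0.09] F [-0.4 -0.2 -0.8] w 0.162
(array([-2. ,  1.6, 68.8]), array([-0.09, -1.  , -0.15]))
```

Request:
play_rows(series=[{"turn":[0,-0.9,0],"xyz":[0,0,15],"fingers":1},{"turn":[0,0,0],"xyz":[0,0,20],"fingers":1},{"turn":[0,0,0],"xyz":[0,0,16],"fingers":1},{"turn":[0,0,0],"xyz":[0,0,10],"fingers":1},{"turn":[0,0,0],"xyz":[0,0,6],"fingers":1},{"turn":[0,0,0],"xyz":[0,0,0],"fingers":1},{"turn":[0,0,0],"xyz":[0,0,0],"fingers":1}])

```text
time: 19.33
eef_pos: [0.4692, 0.2789, 0.0478]
tool_rot: [0.406, 0.914, 0.0, 0.0]
ft_force: [-0.1, -0.3, -0.6]
width: 0.16
```

```bash
python3 st.py
```

```text
t 19.33 p [0.4692 0.2789 0.0478] yaw 132.07 z [ 0.001  0.001 -1.   ] q [ 0.09  0.41 -0.83  1.88  0.36  1.01 -0.17] F [-0.1 -0.3 -0.6] w 0.16
```

Request:
play_rows(series=[{"turn":[0,0,0],"xyz":[0,0,5],"fingers":1},{"turn":[0,0,0],"xyz":[0,0,4],"fingers":1},{"turn":[0,0,0],"xyz":[0,0,3],"fingers":1},{"turn":[0,0,0],"xyz":[0,0,1],"fingers":1},{"turn":[0,0,0],"xyz":[0,0,0],"fingers":1},{"turn":[0,0,0],"xyz":[0,0,0],"fingers":1}])

```text
time: 19.83
eef_pos: [0.4689, 0.2785, 0.0347]
tool_rot: [0.406, 0.914, -0.0, 0.0]
ft_force: [-4.1, -3.1, 10.9]
width: 0.155
```

```bash
python3 st.py
```

```text
t 19.83 p [0.4689 0.2785 0.0347] yaw 132.08 z [ 0.    -0.001 -1.   ] q [ 0.08  0.43 -0.82  1.89  0.38  0.99 -0.18] F [-4.1 -3.1 10.9] w 0.155
```

Contact shows as about 11 N of upward force, so the chute is seated. Release, go up, and head over the lid.

Request:
play_rows(series=[{"turn":[0,0,0],"xyz":[0,0,0],"fingers":0.75},{"turn":[0,0,0],"xyz":[0,0,0],"fingers":0.55},{"turn":[0,0,0],"xyz":[0,0,0],"fingers":0.5},{"turn":[0,0,0],"xyz":[0,0,0],"fingers":0.5},{"turn":[0,0,0],"xyz":[0,0,-10],"fingers":0.5},{"turn":[0,0,0],"xyz":[0,0,-20],"fingers":0.5},{"turn":[0,0,0],"xyz":[0,0,-30],"fingers":0.5},{"turn":[0,0,0],"xyz":[0,0,-35],"fingers":0.5},{"turn":[0,0,0],"xyz":[0,0,-35],"fingers":0.5},{"turn":[0,0,0],"xyz":[0,0,-20],"fingers":0.5}])

```text
time: 20.67
eef_pos: [0.4693, 0.2798, 0.1883]
tool_rot: [0.406, 0.914, 0.002, 0.001]
ft_force: [0.1, 0.4, -0.1]
width: 0.498
```

```bash
python3 st.py
python3 - <<'E'
from h import *
v=load("s5.npz")
w=grab("wrist","w5");P=pts(w).reshape(-1,3);P=P[~np.isnan(P[:,0])]
def sel(c,r,z0,z1): return P[(np.hypot(P[:,0]-c[0],P[:,1]-c[1])<r)&(P[:,2]>z0)&(P[:,2]<z1)]
W=sel((.469,.28),.12,.018,.024);print("chute",cv2.minAreaRect((W[:,:2]*1000).astype(np.float32)),len(W),np.median(W[:,2]))
A=np.c_[W[:,:2],np.ones(len(W))];print("wall tilt",np.linalg.lstsq(A,W[:,2],rcond=None)[0])
E
```

```text
t 20.67 p [0.4693 0.2798 0.1883] yaw 132.13 z [ 0.003  0.002 -1.   ] q [ 0.17  0.25 -0.91  1.73  0.21  1.25 -0.05] F [ 0.1  0.4 -0.1] w 0.498
chute ((468.0721435546875, 280.499267578125), (31.04473114013672, 198.89068603515625), 42.04866409301758) 1460 0.02195251028874831
wall tilt [0.00305701 0.00124265 0.02012532]
```

View pics/w5.png

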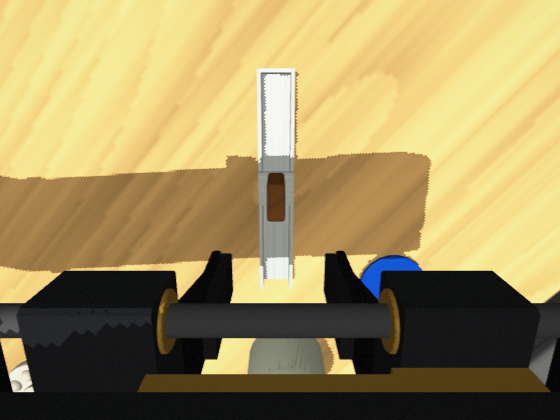

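The chute is flat and empty (wall tops at z 22 mm, slope about 0.003). Back to the lid.

Request:
play_rows(series=[{"turn":[0,0,0],"xyz":[-22,-20,0],"fingers":0.5},{"turn":[0,0,0],"xyz":[-23,-20,0],"fingers":0.5},{"turn":[0,0,0],"xyz":[-23,-20,0],"fingers":0.5},{"turn":[0,0,0],"xyz":[-23,-20,0],"fingers":0.5},{"turn":[0,0,0],"xyz":[-23,-20,0],"fingers":0.5},{"turn":[0,0,0],"xyz":[-22,-20,0],"fingers":0.5},{"turn":[0,0,7],"xyz":[-20,-20,0],"fingers":0.5},{"turn":[0,0,7],"xyz":[0,0,0],"fingers":0.5},{"turn":[0,0,7],"xyz":[0,0,0],"fingers":0.5},{"turn":[0,0,7],"xyz":[0,0,0],"fingers":0.5},{"turn":[0,0,7],"xyz":[0,0,0],"fingers":0.5},{"turn":[0,0,7],"xyz":[0,0,0],"fingers":0.5}])

```text
time: 21.72
eef_pos: [0.4692, 0.0691, 0.1842]
tool_rot: [0.709, 0.706, 0.0, 0.0]
ft_force: [0.5, -0.4, -0.5]
width: 0.503
```

Request:
play_rows(series=[{"turn":[0,0,0],"xyz":[0,0,0],"fingers":0.5},{"turn":[0,0,0],"xyz":[0,0,0],"fingers":0.5}])

```text
time: 21.88
eef_pos: [0.4693, 0.0691, 0.184]
tool_rot: [0.705, 0.709, 0.0, 0.0]
ft_force: [-0.2, -0.4, 0.4]
width: 0.497
```

```bash
python3 st.py
python3 - <<'E'
from h import *
def sel(P,c,r,z0,z1): return P[(np.hypot(P[:,0]-c[0],P[:,1]-c[1])<r)&(P[:,2]>z0)&(P[:,2]<z1)]
w=grab("wrist","w6");P=pts(w).reshape(-1,3);P=P[~np.isnan(P[:,0])]
for r,z0,z1 in((.02,.04,.052),(.045,.009,.018)):
    Q=sel(P,(.47,.07),r,z0,z1);print(cv2.minEnclosingCircle(Q[:,:2].astype(np.float32)),len(Q),np.median(Q[:,2]))
w=grab("top","t6");P=pts(w).reshape(-1,3);P=P[~np.isnan(P[:,0])]
Q=sel(P,(.61,-.013),.05,.105,.114);print("rim",cv2.minEnclosingCircle(Q[:,:2].astype(np.float32)),len(Q))
crop(w,240,170,330,250,6,"pics/t6c.png")
E
python3 st.py
```

```text
t 21.88 p [0.4693 0.0691 0.184 ] yaw 90.33 z [ 0. -0. -1.] q [ 0.51  0.05 -0.76  1.9   0.03  1.21 -0.25] F [-0.2 -0.4  0.4] w 0.497
((0.4698808193206787, 0.07087253779172897), 0.008863668888807297) 368 0.046599812421048326
((0.4698381721973419, 0.07068775594234467), 0.03300825133919716) 3489 0.012922891339539333
rim ((0.6105426549911499, -0.014843357726931572), 0.029132649302482605) 99
t 21.98 p [0.4692 0.0691 0.1839] yaw 90.33 z [ 0. -0. -1.] q [ 0.51  0.05 -0.76  1.9   0.03  1.21 -0.25] F [ 0.  -0.1 -0.5] w 0.501
```

View pics/t6c.png

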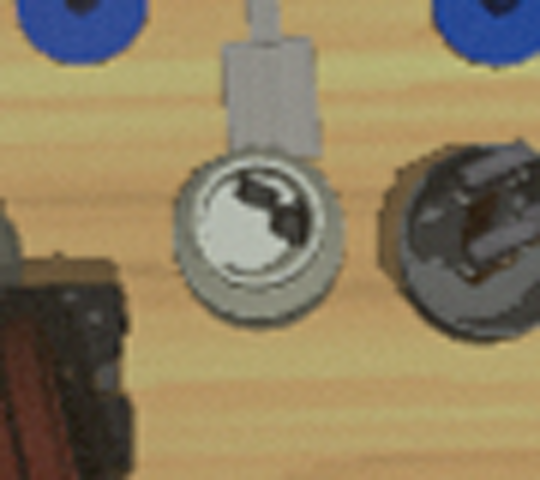

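View pics/w6.png

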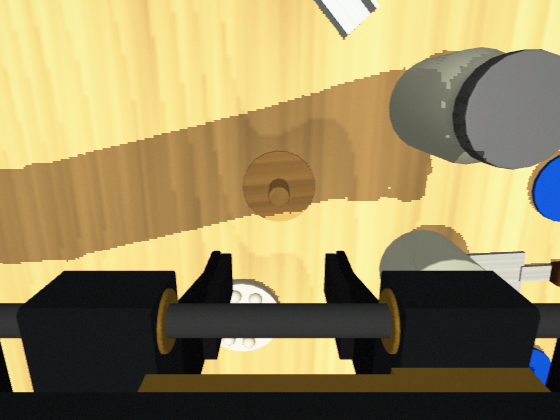

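The wrist view shows the lid at px (279,185), undisturbed, and the top crop shows the jar in place with nuts inside. I go down and regrasp the knob at the same relative pose.

Request:
play_rows(series=[{"turn":[0,0,0.3],"xyz":[0.6,0.6,10],"fingers":0.5},{"turn":[0,0,0],"xyz":[0,0,25],"fingers":0.5},{"turn":[0,0,0],"xyz":[0,0,30],"fingers":0.5},{"turn":[0,0,0],"xyz":[0,0,30],"fingers":0.5},{"turn":[0,0,0],"xyz":[0,0,30],"fingers":0.5},{"turn":[0,0,0],"xyz":[0,0,20],"fingers":0.5},{"turn":[0,0,0],"xyz":[0,0,12],"fingers":0.5},{"turn":[0,0,0],"xyz":[0,0,6],"fingers":0.5},{"turn":[0,0,0],"xyz":[0,0,0],"fingers":0.6},{"turn":[0,0,0],"xyz":[0,0,0],"fingers":0.7},{"turn":[0,0,0],"xyz":[0,0,0],"fingers":0.8},{"turn":[0,0,0],"xyz":[0,0,0],"fingers":1}])

```text
time: 22.98
eef_pos: [0.4709, 0.0696, 0.022]
tool_rot: [0.708, 0.706, 0.001, 0.001]
ft_force: [-0.1, -0.9, -0.3]
width: 0.279
```

Request:
play_rows(series=[{"turn":[0,0,0],"xyz":[0,0,0],"fingers":1},{"turn":[0,0,0],"xyz":[0,0,0],"fingers":1},{"turn":[0,0,0],"xyz":[0,0,0],"fingers":1},{"turn":[0,0,0],"xyz":[0,0,0],"fingers":1}])

```text
time: 23.32
eef_pos: [0.4707, 0.0695, 0.0217]
tool_rot: [0.708, 0.706, 0.0, 0.001]
ft_force: [-1.1, -0.2, 7.3]
width: 0.202
```

```bash
python3 st.py
```

```text
t 23.32 p [0.4707 0.0695 0.0217] yaw 89.78 z [ 0.001 -0.    -1.   ] q [ 0.42  0.28 -0.73  2.06  0.24  0.88 -0.44] F [-1.1 -0.2  7.3] w 0.202
```

View pics/t6.png

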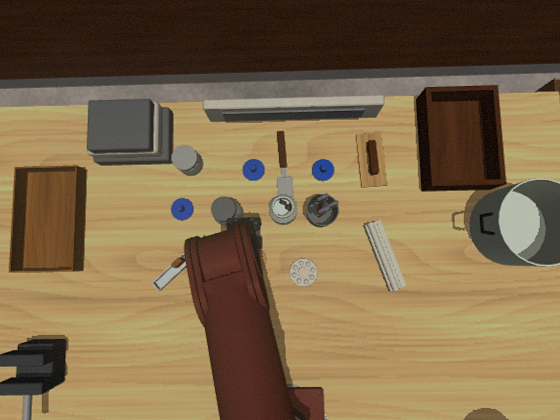

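No stray nuts are visible on the bench. Lift the lid and carry it to the jar.

Request:
play_rows(series=[{"turn":[0,0,0],"xyz":[0,0,-5],"fingers":1},{"turn":[0,0,0],"xyz":[0,0,-15],"fingers":1},{"turn":[0,0,0],"xyz":[0,0,-30],"fingers":1},{"turn":[0,0,0],"xyz":[0,0,-35],"fingers":1},{"turn":[0,0,0],"xyz":[0,0,-35],"fingers":1},{"turn":[0,0,0],"xyz":[0,0,-30],"fingers":1},{"turn":[0,0,0],"xyz":[-6,10,-15],"fingers":1},{"turn":[0,0,0],"xyz":[-12,20,0],"fingers":1},{"turn":[0,0,0],"xyz":[-14,24,0],"fingers":1},{"turn":[0,0,0],"xyz":[-14,24,0],"fingers":1},{"turn":[0,0,0],"xyz":[-14,24,0],"fingers":1},{"turn":[0,0,0],"xyz":[-12,20,0],"fingers":1}])

```text
time: 24.32
eef_pos: [0.5929, -0.0043, 0.1858]
tool_rot: [0.709, 0.705, -0.0, 0.0]
ft_force: [0.7, 0.0, -0.7]
width: 0.198
```

Request:
play_rows(series=[{"turn":[0,0,0],"xyz":[-8,13,0],"fingers":1},{"turn":[0,0,0],"xyz":[-3,5,0],"fingers":1},{"turn":[0,0,0],"xyz":[0,0,15],"fingers":1},{"turn":[0,0,0],"xyz":[0,0,15],"fingers":1},{"turn":[0,0,0],"xyz":[0,0,5],"fingers":1},{"turn":[0,0,0],"xyz":[0,0,0],"fingers":1},{"turn":[0,0,0],"xyz":[0,0,0],"fingers":1}])

```text
time: 24.9
eef_pos: [0.6093, -0.0136, 0.1513]
tool_rot: [0.708, 0.706, -0.0, -0.0]
ft_force: [0.8, -0.3, -0.5]
width: 0.195
```

```bash
python3 st.py
python3 - <<'E'
from h import *
w=grab("side","s7");crop(w,180,130,380,290,3.5,"pics/s7c.png")
w=grab("wrist","w7")
P=pts(w).reshape(-1,3);P=P[~np.isnan(P[:,0])]
def sel(P,c,r,z0,z1): return P[(np.hypot(P[:,0]-c[0],P[:,1]-c[1])<r)&(P[:,2]>z0)&(P[:,2]<z1)]
for z in np.arange(.1,.2,.01): print(round(z,2),len(sel(P,(.611,-.013),.045,z,z+.01)),end=' ')
Q=sel(P,(.611,-.013),.05,.145,.165);print(cv2.minEnclosingCircle(Q[:,:2].astype(np.float32)),np.median(Q[:,2]))
E
python3 st.py
```

```text
t 24.9 p [ 0.6093 -0.0136  0.1513] yaw 89.81 z [-0.  0. -1.] q [ 0.49  0.38 -0.68  1.63  0.25  1.22 -0.24] F [ 0.8 -0.3 -0.5] w 0.195
0.1 529 0.11 146 0.12 0 0.13 37 0.14 6382 0.15 662 0.16 854 0.17 1689 0.18 689 0.19 537 ((0.6097738146781921, -0.0009118167217820883), 0.017547862604260445) 0.15740927723537124
t 25.0 p [ 0.6099 -0.0137  0.152 ] yaw 89.8 z [ 0.001 -0.    -1.   ] q [ 0.49  0.38 -0.68  1.63  0.25  1.22 -0.24] F [ 0.1  0.5 -0.2] w 0.196
```

View pics/s7c.png

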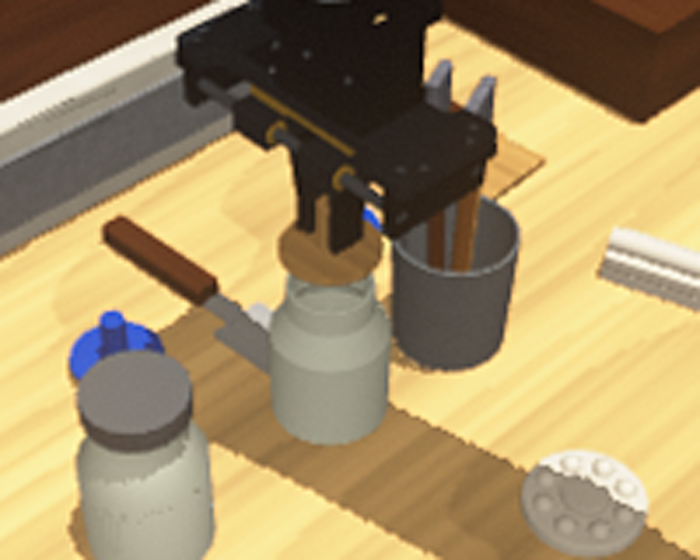

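View pics/w7.png

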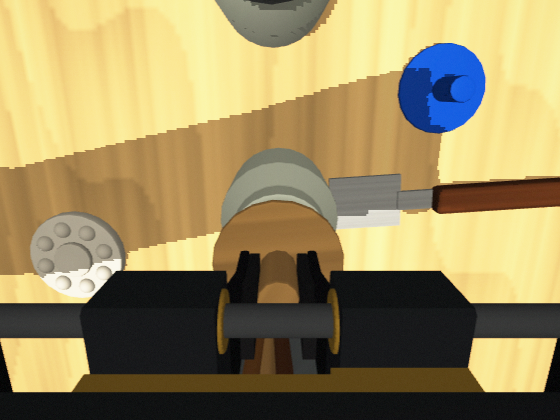

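The lid is level and about 20 mm above the mouth in the side crop at (330,250), centred on the neck. Lower it slowly.

Request:
play_rows(series=[{"turn":[0,0,0],"xyz":[0,0.8,5],"fingers":1},{"turn":[0,0,0],"xyz":[0,0,6],"fingers":1},{"turn":[0,0,0],"xyz":[0,0,6],"fingers":1},{"turn":[0,0,0],"xyz":[0,0,4],"fingers":1},{"turn":[0,0,0],"xyz":[0,0,3],"fingers":1},{"turn":[0,0,0],"xyz":[0,0,2],"fingers":1},{"turn":[0,0,0],"xyz":[0,0,0],"fingers":1},{"turn":[0,0,0],"xyz":[0,0,0],"fingers":1}])

```text
time: 25.67
eef_pos: [0.6104, -0.014, 0.1248]
tool_rot: [0.708, 0.706, -0.0, -0.0]
ft_force: [0.3, -0.4, -0.5]
width: 0.201
```

```bash
python3 st.py
```

```text
t 25.67 p [ 0.6104 -0.014   0.1248] yaw 89.79 z [-0.  0. -1.] q [ 0.48  0.4  -0.67  1.66  0.27  1.18 -0.25] F [ 0.3 -0.4 -0.5] w 0.201
```

Request:
play_rows(series=[{"turn":[0,0,0],"xyz":[0,0,1],"fingers":1},{"turn":[0,0,0],"xyz":[0,0,0.7],"fingers":1},{"turn":[0,0,0],"xyz":[0,0,0],"fingers":1},{"turn":[0,0,0],"xyz":[0,0,0],"fingers":1}])

```text
time: 26.0
eef_pos: [0.6107, -0.0139, 0.1237]
tool_rot: [0.708, 0.706, 0.0, 0.0]
ft_force: [-2.7, -0.2, 4.8]
width: 0.196
```

```bash
python3 st.py
```

```text
t 26.0 p [ 0.6107 -0.0139  0.1237] yaw 89.78 z [ 0.001 -0.    -1.   ] q [ 0.48  0.4  -0.67  1.66  0.27  1.17 -0.26] F [-2.7 -0.2  4.8] w 0.196
```

Light contact at exactly the expected height (0.1237). Release and retreat straight up.

Request:
play_rows(series=[{"turn":[0,0,0],"xyz":[0,0,0],"fingers":0.7},{"turn":[0,0,0],"xyz":[0,0,0],"fingers":0.55},{"turn":[0,0,0],"xyz":[0,0,0],"fingers":0.5},{"turn":[0,0,0],"xyz":[0,0,0],"fingers":0.5},{"turn":[0,0,0],"xyz":[0,0,-10],"fingers":0.5},{"turn":[0,0,0],"xyz":[0,0,-20],"fingers":0.5},{"turn":[0,0,0],"xyz":[0,0,-30],"fingers":0.5},{"turn":[0,0,0],"xyz":[0,0,-30],"fingers":0.5},{"turn":[0,0,0],"xyz":[0,0,-30],"fingers":0.5},{"turn":[0,0,0],"xyz":[0,-20,-20],"fingers":0.5},{"turn":[0,0,0],"xyz":[0,-30,0],"fingers":0.5},{"turn":[0,0,0],"xyz":[0,-30,0],"fingers":0.5}])

```text
time: 27.0
eef_pos: [0.5305, -0.0129, 0.2649]
tool_rot: [0.708, 0.706, 0.001, 0.001]
ft_force: [-0.9, 0.4, 0.4]
width: 0.501
```

Request:
play_rows(series=[{"turn":[0,0,0],"xyz":[0,-30,0],"fingers":0.5},{"turn":[0,0,0],"xyz":[0,-20,0],"fingers":0.5},{"turn":[0,0,0],"xyz":[0,0,0],"fingers":0.5},{"turn":[0,0,0],"xyz":[0,0,0],"fingers":0.5},{"turn":[0,0,0],"xyz":[0,0,0],"fingers":0.5}])

```text
time: 27.42
eef_pos: [0.481, -0.0135, 0.2638]
tool_rot: [0.708, 0.706, 0.0, 0.001]
ft_force: [0.3, -0.4, 0.5]
width: 0.498
```

```bash
python3 st.py
python3 - <<'E'
from h import *
def sel(P,c,r,z0,z1): return P[(np.hypot(P[:,0]-c[0],P[:,1]-c[1])<r)&(P[:,2]>z0)&(P[:,2]<z1)]
for n in("top","side"):
    w=grab(n,n+"8");P=pts(w).reshape(-1,3);P=P[~np.isnan(P[:,0])];print(n)
    for nm,c,r,z0,z1 in(("knob",(.61,-.013),.02,.14,.155),("disc",(.61,-.013),.045,.111,.12),("cap",(.606,.142),.05,.122,.135),("ros",(.434,-.068),.07,.008,.025)):
        Q=sel(P,c,r,z0,z1)
        if len(Q)>5: print(nm,cv2.minEnclosingCircle(Q[:,:2].astype(np.float32)),len(Q),np.median(Q[:,2]))
    Q=sel(P,(.61,-.013),.03,.111,.118)
    if len(Q)>20: print("disc tilt",np.linalg.lstsq(np.c_[Q[:,:2],np.ones(len(Q))],Q[:,2],rcond=None)[0][:2])
    W=sel(P,(.469,.28),.12,.017,.03)
    if len(W)>20: print("chute",cv2.minAreaRect((W[:,:2]*1000).astype(np.float32)),len(W),np.median(W[:,2]))
    a=load(n+"0.npz").im.astype(int);dd=np.abs(a-w.im).max(2).astype(np.uint8)
    cv2.imwrite(f"pics/d{n}.png",(dd>50).astype(np.uint8)*255)
E
```

```text
t 27.42 p [ 0.481  -0.0135  0.2638] yaw 89.78 z [ 0.001 -0.    -1.   ] q [ 0.65  0.   -0.7   1.77  0.    1.37 -0.06] F [ 0.3 -0.4  0.5] w 0.498
top
knob ((0.6113213896751404, -0.01470430102199316), 0.00854109413921833) 31 0.14805345033484318
disc ((0.6165891885757446, -0.01499482523649931), 0.031112004071474075) 197 0.11477373669502078
cap ((0.6070637702941895, 0.14049170911312103), 0.03321598470211029) 481 0.12779764953508033
disc tilt [-0.01855094 -0.01778203]
chute ((467.9172668457031, 278.762451171875), (32.09117126464844, 200.44471740722656), 42.06134033203125) 212 0.02263359005211818
side
knob ((0.6109356880187988, -0.01239854283630848), 0.010145343840122223) 51 0.14702391157476968
disc ((0.6114034056663513, -0.011647867038846016), 0.03399663791060448) 416 0.1136095205283969
cap ((0.6063050031661987, 0.14269915223121643), 0.03352061286568642) 670 0.12679690035323815
ros ((0.4332216680049896, -0.06622166186571121), 0.040460895746946335) 791 0.011736416264132687
disc tilt [-0.00486961 -0.00074606]
chute ((468.355712890625, 281.60614013671875), (31.889184951782227, 200.5220947265625), 42.03793716430664) 538 0.02148751036273777
```

View pics/side8.png

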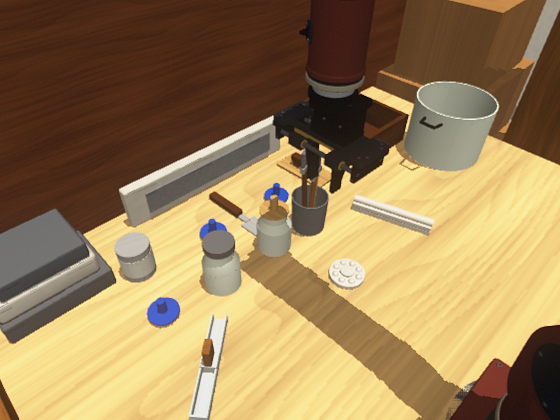

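View pics/top8.png

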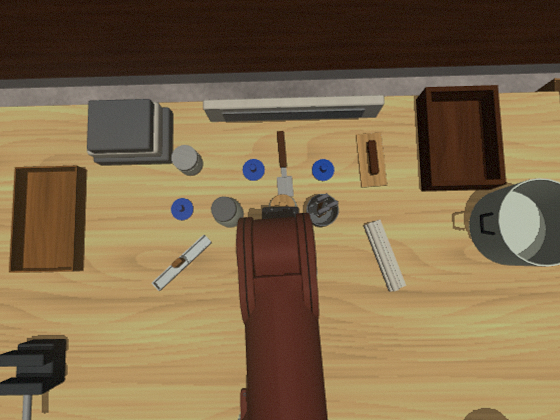

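Both views show the lid seated at its starting height and position, the chute flat and empty, the bystanders where they were and no stray nuts. I hand the job in.

```bash
python3 -c "
from cell import job
print(job.sign_off())"; python3 st.py
```

```text
the job is handed in; nothing more can be done
None
the job is handed in; nothing more can be done
```

I took the lid off and stood it on the bench, carried the chute to the jar and tipped it to 43°. I then set the empty chute back flat and put the lid back on. The job was handed in at about 27.5 s of the 72 s allowed; the sign-off reports no verdict.

**What the last checks showed:**
- **Lid:** its disc and knob heights match the start images to within 1 mm. It is centred over the jar to about 1–2 mm, and the disc slope in the side view is about 0.005.
- **Chute:** it lies flat and empty, with wall tops at about 22 mm.
- **Jar:** the rim had not moved when I measured it after the pour. After the lid went back on, the disc again sat about where it started.
- **Bystanders:** the sealed jar and rosette measured within about 2 mm of where they began. The other bystanders I checked only by eye, and they looked unmoved.
- **Gripper:** it was open and clear of everything.

**What did not check out fully:**
- **Nuts:** I could see only about two of the four in the jar, because the neck hides the rest. That all four are inside rests on the empty chute and no stray nuts in any view.
- **Top camera:** in the last image the arm partly covered the lid disc, so its disc fit was about 6 mm off and read a slope of about 0.02. The knob fit and the side view do not bear that out.

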